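# Reload the stop-rail drilling jig with balsa blanks

## Task

Change over the drilling jig: free the clamp knob of the sliding stop, draw the stop back, take out the two drilled blocks and lay them side by side or end to end on the floor of the grey parts tray. Then load all the plain balsa blanks lying on the bench end to end in the jig's lane, starting at the fixed fence, bring the stop gently up until it just touches the last blank so that no gaps are left in the row, and turn the knob tight to lock it. Balsa crushes easily, so never press the stop hard against the blocks, and leave the glue bottle, the try square and the mallet where they are.

Things in the scene. Friction and masses are not known exactly. Their poses are not given: they have to be found in the camera images.
- jig: Stop-rail jig screwed to the bench: a dark plywood base 112 x 390 x 18 mm. Origin: on the bench top under the jig, z up; its y axis runs along the lane, the fixed fence is at the +y end. The lane is the base's top face (18 mm above the bench), 50 mm wide in x (centred on x = 0) between two aluminium guide strips 6 mm wide and 5 mm high. The fence is an aluminium block 62 mm wide (x), 22 mm thick, its top 60 mm above the bench.
- fence_face (a point): Middle of the fence's face, at jig x = 0, y = +165 mm, 40 mm above the bench. The face looks along the jig's -y.
- stop (a joint): Sliding stop, an aluminium block 62 mm wide (jig x), 50 mm long (jig y), top 58 mm above the bench. Joint value = free length of the lane between the fence's face and the stop's face in m (0 to 0.305). Free it slides with about 2 N of friction; with the knob tight it holds more than 60 N. It can be drawn along by its knob or pushed.
- stop_face (a point): Middle of the stop's face that looks at the fence (jig +y), 40 mm above the bench; axes parallel to the jig's.
- knob (a joint): Clamp knob on top of the stop, angle in rad: 0 = loose, it turns clockwise seen from above to 1.5 = tight (hard ends at both). The clamp begins to bite at about 0.6; below 0.5 the stop is free, above 1.2 it counts as locked. It needs about 0.1 to 0.25 N m and stays where it is left.
- knob_grip (a point): On the knob's axis (25 mm behind the stop's face, in the middle of its width), at mid-height of the knob's upright grip bar, 84 mm above the bench. The black bar is 62 mm long along this point's own y axis, 14 mm thick and 28 mm high (70 to 98 mm above the bench). When loose the bar lies along the lane, when tight across it. It travels with the stop.
- drilled1_mid (a point): Centre of a drilled block: balsa 64 x 44 x 44 mm, 30 g, with three dark holes through it from top to underside; the 64 mm run along its own x axis. At the start the two drilled blocks lie end to end in the lane between the fence and the stop, number 1 at the fence. They have the same size as the blanks.
- drilled2_mid (a point): Centre of a drilled block: balsa 64 x 44 x 44 mm, 30 g, with three dark holes through it from top to underside; the 64 mm run along its own x axis. At the start the two drilled blocks lie end to end in the lane between the fence and the stop, number 1 at the fence. They have the same size as the blanks.
- blank1_mid (a point): Centre of a plain balsa blank 64 x 44 x 44 mm, about 30 g, soft (the stop may press on it with no more than 30 N), lying flat on the bench; the 64 mm run along its own x axis. Two to four of the four blanks are present (absent: None).
- blank2_mid (a point): Centre of a plain balsa blank 64 x 44 x 44 mm, about 30 g, soft (the stop may press on it with no more than 30 N), lying flat on the bench; the 64 mm run along its own x axis. Two to four of the four blanks are present (absent: None).
- blank3_mid (a point): Centre of a plain balsa blank 64 x 44 x 44 mm, about 30 g, soft (the stop may press on it with no more than 30 N), lying flat on the bench; the 64 mm run along its own x axis. Two to four of the four blanks are present (absent: None).
- blank4_mid (a point): Centre of a plain balsa blank 64 x 44 x 44 mm, about 30 g, soft (the stop may press on it with no more than 30 N), lying flat on the bench; the 64 mm run along its own x axis. Two to four of the four blanks are present (absent: None).
- drilled1: The drilled block itself (origin at the centre of its underside).
- drilled2: The drilled block itself (origin at the centre of its underside).
- blank1: The blank itself (origin at the centre of its underside).
- blank2: The blank itself (origin at the centre of its underside).
- blank3: The blank itself (origin at the centre of its underside).
- blank4: The blank itself (origin at the centre of its underside).
- tray: Grey open parts tray, 180 (its x) x 120 (its y) mm and 34 mm high, walls and floor 4 mm, fixed to the bench. Origin: centre of its underside.
- glue: Bystander: white glue bottle 60 mm wide, 150 mm high, standing. Origin at its foot.
- trysquare: Bystander: try square lying flat, dark stock 110 mm and steel blade 150 mm long, 16 mm high. Origin under the middle of its stock; the blade runs to its +x.
- mallet: Bystander: rubber mallet lying down, head 55 x 100 x 60 mm, handle 200 mm. Origin under the head; the handle runs to its +x.

How it is judged:
By the outcome, as a careful person would: the job done as asked, in the order asked, and still so for the second after the job is handed in, with the robot touching nothing.
Of blank1, blank2, blank3, blank4 only 2 to 4 are there at a start; the rules pass over those that are not, and their reading is None.
At some moment in a run one of blank1, blank2, blank3, blank4 may be knocked a few centimetres aside while the robot is not near it.
Once in a run the grip may slacken for a moment while it holds something.
It also fails if it takes over 210 s, if anything falls off the work surface, if the arm or the gripper's body presses on something with over 40 N, if the wrist force passes 120 N, or if a joint passes its speed limit or range.

## Robot

A 6-joint arm with a two-finger parallel gripper is mounted at the origin on the work surface. World frame = base frame: x ahead of the robot, y to its left, z up, the work surface at z = 0. Lengths are in m, angles in rad, forces in N, time in s.
With the tool pointing down it reaches from about 0.3 to 0.775 m from the base axis. Payload 14.6 kg.
Tool frame: the origin (TCP) lies at the very end of the fingers, on their centre line; the grasp point (between the pads) lies 19 mm behind it; z points along the fingers, y is the direction in which the jaws open and shut (so a half turn about z gives the same grasp; the last joint's range is limited). The gripper opens to 94 mm and grips with 3 to 60 N. Pads are 16 mm wide; open, the fingers measure 119 mm over their backs; the gripper's body (75 mm by 177 mm) begins 78 mm behind the grasp point.
Start: joints at [1.089, 0.3, 1.521, -0, 1.321, -0.067], TCP at [0.222, 0.503, 0.205] pointing down, gripper open.
Joint ranges: [-3.03, 3.03], [-0.79, 2.21], [0.23, 2.52], [-1.04, 4.18], [0, 3.07], [-2.55, 2.55]. Speed limits (rad/s): [2.22, 2.22, 2.57, 3.14, 3.14, 3.14].

## Interface

Orientations are given as [roll, pitch, yaw] about the fixed x, y, z axes, in that order (R = Rz(yaw) Ry(pitch) Rx(roll)).
In Python, from station import ctrl, eyes gives the robot as it stands.
- The arm moves only by the tool jog_arm, never from a script. Its argument "moves" is a list of rows, each a list of 3 entries, a list of its own where there are three numbers: the shift along the world's x, y, z in mm, then the turn, a rotation vector about the world's x, y, z in units of 5 degrees (1.0 is 5 degrees), then the finger opening in mm, from 0 to 94. In form: [[[tx, ty, tz], [wx, wy, wz], jaw], ...]. A call has 1 to 5 rows; each row is the pose to reach, as a shift and turn from the pose commanded when the call began; what a row does not reach only later rows make up. A row lasts 1/12 s, in which the tool goes at most 41.7 mm and 7.16 degrees, less where a joint would pass 70% of its speed; a pose out of reach is approached as far as the arm can. A call with a gripper value outside its range is refused whole. The fingers move at their own pace and stop on an object; "squeeze" is the grip in N (left out, the last holds). Time passes only in rows, so rows that repeat a pose let the fingers close. It gives the time, the measured TCP pose, the force and the opening at its end, in the units of the state.
- ctrl.get_obs(): the state, without advancing time (a new reading comes with each control period).
- eyes.camera(name): name is "scene" or "top" or "wrist"; returns a dict with "frame" (480x640x3 uint8, red, green, blue), "vertical_fov" (degrees; the focal length in pixels is half the picture's height over the tangent of half this angle, whatever the lens; pixels are square), "cx", "cy" (the principal point, pixels), "k1" (the pictures are not rectified: a ray, as slopes to the right and down, at radius r is drawn at 1 + k1 r^2 times it, then the intrinsics apply), "eye" and "attitude" of the camera in the world; the wrist camera has in their place "hand_eye" (4x4, takes a point from camera to tool coordinates, whose origin is the TCP and whose axes are the flange's). Camera axes: x right, y down, z forward; pixel columns grow to the right and rows downward; lengths in m; the calibration is good to about 2 mm. A picture is of the moment at which its call begins: read the wrist's pose just before it. There is no depth.
- ctrl.hand_in(): hands the job in, once; it reports no verdict.
The state is a dict: "time_s": time; "qpos": joint angles; "joint_vel": joint speeds; "tau": joint torques, N m; "ee_pos": TCP position; "eef_rot": TCP orientation; "force": force on the tool from outside, world axes, zero at the start; "moment": the same for the moment, N m; "grip_width": finger opening in m.
Only numpy, scipy, OpenCV 4.12 (cv2) and the standard library are available. Lean on these libraries where they do the work, as an engineer would, in place of code of your own. Each camera call takes 0.05 s, during which the arm holds its last target.

## Working session

There is one attempt and no reset: what is moved stays moved. The work goes in short steps, Python scripts to look and compute and a tool call to move; the robot and the scene stay as the last step left them, time stands still between calls to the robot, and variables do not carry over. Pictures are saved under pics/ and viewed, and the job is handed in when it is done.

Besides the shell and the picture viewer there is one more tool, called after "Call:" by a JSON object that holds its "api" and its "payload". jog_arm: Moves the arm, as the interface text tells. Its arguments: {"type":"object","properties":{"moves":{"type":"array","items":{"type":"array"}},"squeeze":{"type":"number"}},"required":["moves"]}

```bash
ls; mkdir -p pics; cat > h.py <<'E'
import numpy as np, cv2
from scipy.spatial.transform import Rotation as R
from station import ctrl, eyes
def K(c):
    f=240/np.tan(np.radians(c['vertical_fov'])/2); return f
def pose(c,obs=None):
    if 'eye' in c:
        return c
def shot(name,fn):
    o=ctrl.get_obs(); c=eyes.camera(name); cv2.imwrite('pics/'+fn+'.png',c['frame'][:,:,::-1]); return o,c
E
python3 - <<'E'
from h import *
print(ctrl.get_obs())
for n in ['scene','top','wrist']:
    o,c=shot(n,n+'0'); print(n,{k:v for k,v in c.items() if k!='frame'})
E
```

```text
pics
{'time_s': 0.0, 'qpos': array([ 1.08941651e+00,  3.00505493e-01,  1.52160706e+00,  1.24083708e-05,
        1.32069490e+00, -6.65721263e-02]), 'joint_vel': array([-0.00184432, -0.00075645,  0.00316449, -0.00161908, -0.00018118,
        0.00085122]), 'tau': array([ 1.91953179e-03, -5.31814027e+01, -3.52734232e+01,  7.09295855e-02,
        2.43754615e-02, -9.26822872e-05]), 'ee_pos': array([0.22151662, 0.50312035, 0.20485648]), 'eef_rot': array([-3.14038134e+00, -9.28040716e-05,  2.72678183e+00]), 'force': array([0.39865519, 0.20016866, 0.55833882]), 'moment': array([-0.02117338,  0.02279284, -0.01945612]), 'grip_width': 0.0937529696046914}
scene {'vertical_fov': 53.492521404522584, 'cx': 322.70855823959903, 'cy': 239.941757635071, 'k1': -0.004452627136048066, 'eye': array([1.03020531, 0.29489334, 0.83426035]), 'attitude': array([-2.45047016,  0.01572142,  2.07658652])}
top {'vertical_fov': 55.19220916551344, 'cx': 326.1321008442298, 'cy': 238.0616900253151, 'k1': -0.10468603656856802, 'eye': array([ 0.32876343, -0.03162249,  1.19576627]), 'attitude': array([-3.00279153,  0.01305437, -1.55839093])}
wrist {'vertical_fov': 67.01169914221182, 'cx': 313.13300788235637, 'cy': 241.22588982975168, 'k1': 0.005480074930941158, 'hand_eye': array([[-3.09077869e-04, -9.58895943e-01, -2.83757774e-01,
         8.25138401e-02],
       [ 9.99999912e-01, -2.15659621e-04, -3.60457813e-04,
         6.94197441e-04],
       [ 2.84446441e-04, -2.83757860e-01,  9.58895925e-01,
        -1.78788163e-01],
       [ 0.00000000e+00,  0.00000000e+00,  0.00000000e+00,
         1.00000000e+00]])}
```

View pics/top0.png

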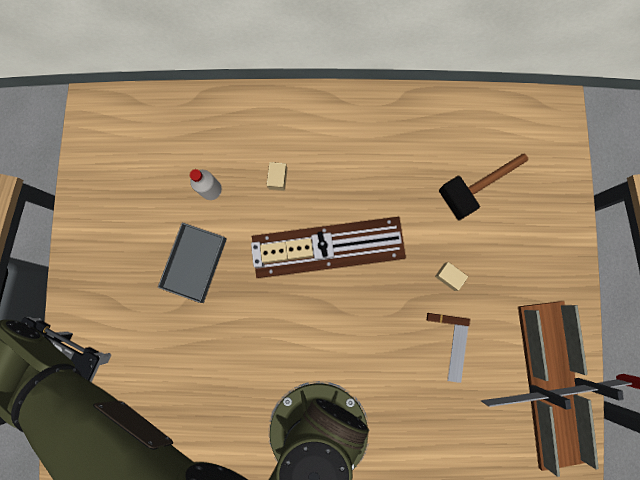

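View pics/scene0.png

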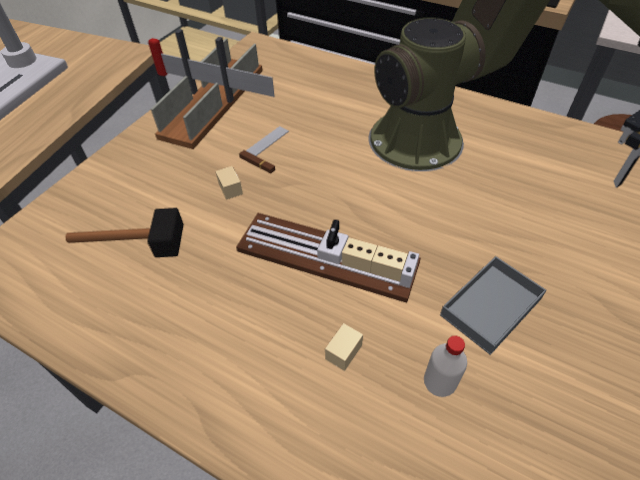

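View pics/wrist0.png

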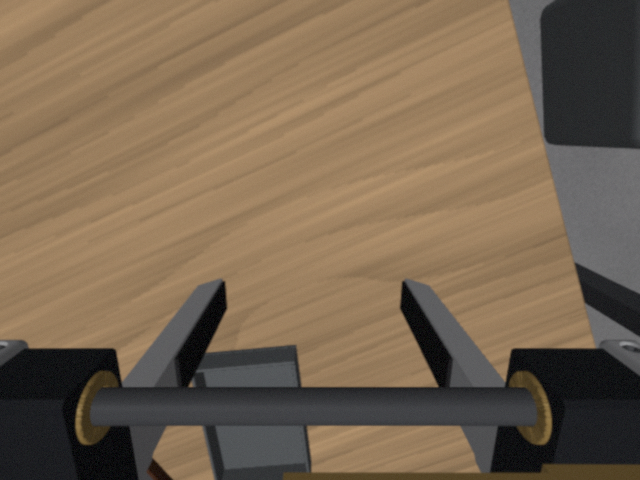

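The pictures show two blanks, in the top view at (277,176) and (452,277). The jig is at the centre with the fence on its left (+y), the tray is at (193,262), and the knob is at (322,244). Next I'll zoom in and measure.

```bash
cat >> h.py <<'E'
def campose(c,o=None):
    if 'eye' in c: return R.from_euler('xyz',c['attitude']).as_matrix(), np.array(c['eye'])
    T=np.eye(4); T[:3,:3]=R.from_euler('xyz',o['eef_rot']).as_matrix(); T[:3,3]=o['ee_pos']
    T=T@np.array(c['hand_eye']); return T[:3,:3],T[:3,3]
def ray(c,uv,o=None):
    f=K(c); d=(np.atleast_2d(uv).astype(float)-[c['cx'],c['cy']])/f
    s=d.copy()
    for _ in range(20): s=d/(1+c['k1']*(s**2).sum(1,keepdims=True))
    Rm,e=campose(c,o); return e,np.c_[s,np.ones(len(s))]@Rm.T
def onplane(c,uv,z,o=None):
    e,d=ray(c,uv,o); return e+d*((z-e[2])/d[:,2:3])
def proj(c,P,o=None):
    Rm,e=campose(c,o); p=(np.atleast_2d(P)-e)@Rm; s=p[:,:2]/p[:,2:]; r=(s**2).sum(1,keepdims=True)
    return s*(1+c['k1']*r)*K(c)+[c['cx'],c['cy']]
def tri(c1,uv1,c2,uv2,o1=None,o2=None):
    e1,d1=ray(c1,uv1,o1); e2,d2=ray(c2,uv2,o2)
    A=np.c_[d1[0],-d2[0]]; t=np.linalg.lstsq(A,e2-e1,rcond=None)[0]
    p,q=e1+t[0]*d1[0],e2+t[1]*d2[0]; return (p+q)/2,np.linalg.norm(p-q)
def crop(c,x,y,w,h,s,fn):
    cv2.imwrite('pics/'+fn+'.png',cv2.resize(c['frame'][y:y+h,x:x+w,::-1],None,fx=s,fy=s,interpolation=cv2.INTER_CUBIC))
E
python3 - <<'E'
from h import *
o,c=shot('top','t1'); crop(c,245,205,170,85,4.7,'t1c')
crop(c,140,145,160,120,5,'t1d')
o,c=shot('scene','s1'); crop(c,230,205,200,130,4,'s1c')
E
```

```text
(no output)
```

View pics/t1c.png

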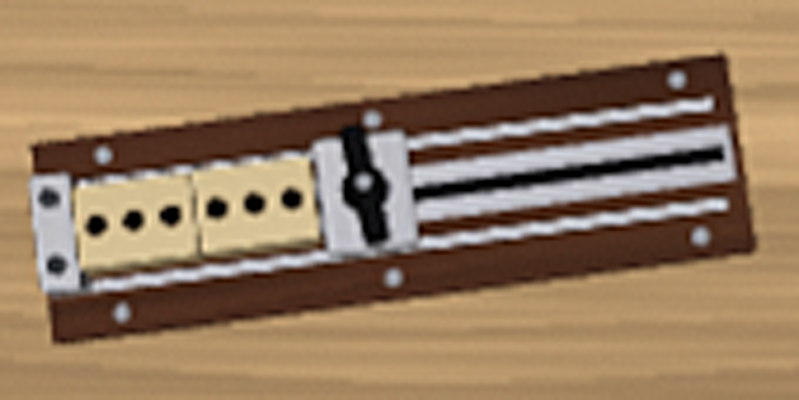

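View pics/s1c.png

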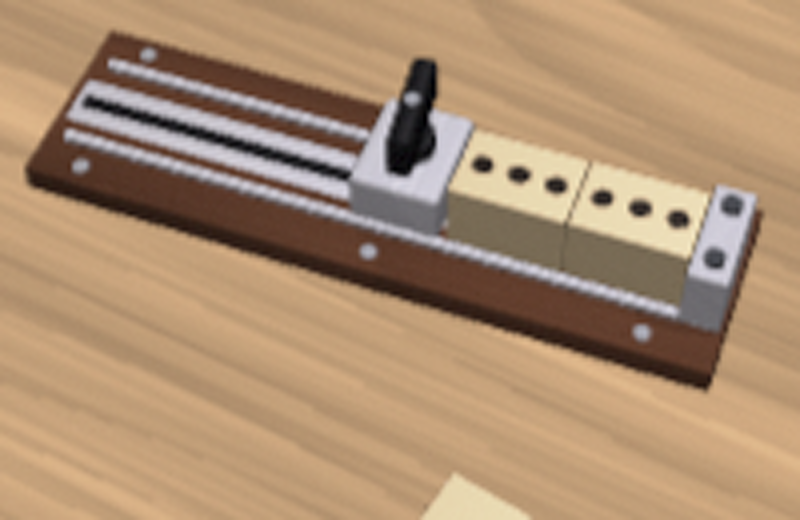

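```bash
cat > m1.py <<'E'
from h import *
def rect(cnt): return cv2.minAreaRect(cnt)
T=eyes.camera('top'); S=eyes.camera('scene')
np.set_printoptions(precision=4,suppress=True)
# brown base corners
for n,c in (('top',T),('scene',S)):
    hsv=cv2.cvtColor(c['frame'],cv2.COLOR_RGB2HSV)
    f=c['frame'].astype(int)
    m=((hsv[...,0]<13)&(hsv[...,1]>110)&(hsv[...,2]<115)&(hsv[...,2]>40)).astype(np.uint8)
    reg=np.zeros_like(m); 
    if n=='top': reg[200:290,240:415]=1
    else: reg[200:305,230:430]=1
    pts=cv2.findNonZero(m*reg); h=cv2.convexHull(pts)
    ap=cv2.approxPolyDP(h,4,True)[:,0]
    W=onplane(c,cv2.convexHull(pts)[:,0],0.018)[:,:2]
    r=cv2.minAreaRect((W*1000).astype(np.float32)); print(n,'base',r, ap.tolist())
    # balsa
    m=((hsv[...,0]>18)&(hsv[...,0]<32)&(hsv[...,1]>40)&(hsv[...,1]<110)&(hsv[...,2]>200)).astype(np.uint8)
    cs,_=cv2.findContours(m,cv2.RETR_EXTERNAL,cv2.CHAIN_APPROX_NONE)
    for k in cs:
        if cv2.contourArea(k)<60: continue
        W=onplane(c,k[:,0],0.044)[:,:2]; r=cv2.minAreaRect((W*1000).astype(np.float32)); print(n,'balsa z44',k[:,0].mean(0),r)
c=T
hsv=cv2.cvtColor(c['frame'],cv2.COLOR_RGB2HSV)
corn=np.array([(30,148),(725,55),(757,250),(52,343)])/4.7+[245,205]
print(onplane(T,corn,0.018))
cs=np.array([(112,30),(27,175),(708,385),(762,215)])/4.+[230,205]
print(onplane(S,cs,0.018))
E
python3 m1.py
```

```text
top base ((470.4031677246094, -19.115707397460938), (111.29780578613281, 387.56268310546875), 8.138876914978027) [[405, 257], [256, 277], [252, 236], [398, 217]]
top balsa z44 [453.0938 275.6094] ((397.26678466796875, -335.4000549316406), (61.71261215209961, 41.511817932128906), 53.34620666503906)
top balsa z44 [285.9484 249.9032] ((458.70941162109375, 86.63740539550781), (41.222068786621094, 127.74147033691406), 8.443269729614258)
top balsa z44 [275.6133 173.8533] ((656.1107177734375, 118.3203125), (42.32876968383789, 62.956748962402344), 85.44581604003906)
scene base ((476.6081848144531, -17.774307250976562), (118.67150115966797, 387.7251892089844), 8.066028594970703) [[419, 262], [404, 301], [245, 253], [237, 246], [258, 213]]
scene balsa z44 [343.6322 341.5172] ((656.0419921875, 117.87237548828125), (41.77522277832031, 62.00672912597656), 85.0744400024414)
scene balsa z44 [374.8457 252.9259] ((442.779052734375, 79.52265930175781), (43.527442932128906, 129.56863403320312), 8.499509811401367)
scene balsa z44 [226.2319 175.5362] ((397.18548583984375, -335.4516906738281), (57.75946044921875, 40.8581428527832), 55.11457824707031)
scene balsa z44 [200.3607  46.541 ] ((-61.59564208984375, -788.52294921875), (40.05193328857422, 95.94924926757812), 13.267097473144531)
scene balsa z44 [192.5     12.6338] ((-246.12489318847656, -963.8682861328125), (329.9140930175781, 22.412742614746094), 89.0707778930664)
[[ 0.4952  0.1805  0.018 ]
 [ 0.5514 -0.2043  0.018 ]
 [ 0.4429 -0.2209  0.018 ]
 [ 0.3875  0.1648  0.018 ]]
[[ 0.4444 -0.2176  0.018 ]
 [ 0.5571 -0.1979  0.018 ]
 [ 0.5052  0.1826  0.018 ]
 [ 0.3922  0.1668  0.018 ]]
```

View pics/t1d.png

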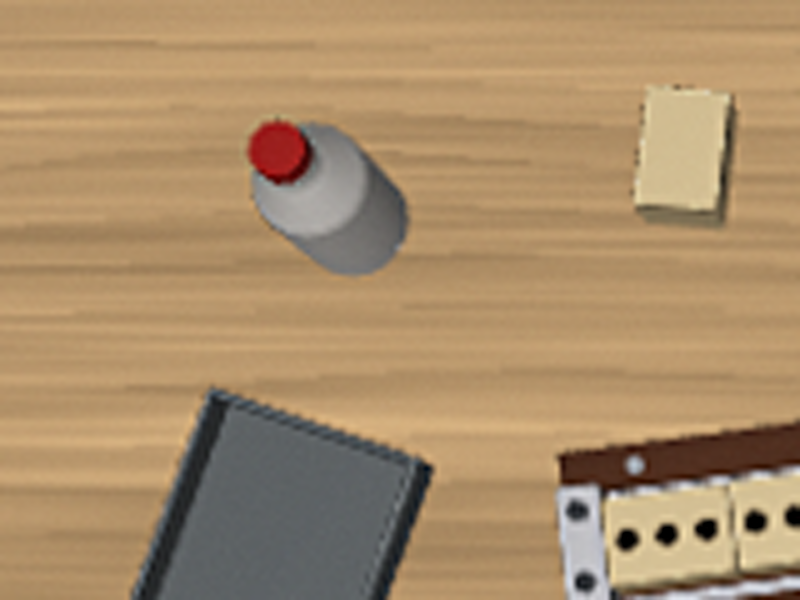

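```bash
python3 - <<'E'
from h import *
np.set_printoptions(precision=4,suppress=True)
T=eyes.camera('top'); S=eyes.camera('scene')
for n,c,(x0,x1,y0,y1) in (('t',T,(250,320,225,275)),('s',S,(335,420,230,285))):
    hsv=cv2.cvtColor(c['frame'],cv2.COLOR_RGB2HSV)
    m=((hsv[...,0]>18)&(hsv[...,0]<32)&(hsv[...,1]>40)&(hsv[...,1]<110)&(hsv[...,2]>200)).astype(np.uint8)
    r=np.zeros_like(m); r[y0:y1,x0:x1]=1
    p=cv2.findNonZero(m*r)[:,0]; W=onplane(c,p,0.062)[:,:2]
    print(n,cv2.minAreaRect((W*1000).astype(np.float32)))
a=np.array([363,182])/4.7+[245,205]; b=np.array([410,98])/4+[230,205]
print('knob',tri(T,a,S,b), onplane(T,a,.098),onplane(S,b,.098))
# bar ends top
bt=np.array([(350,128),(378,243)])/4.7+[245,205]; print(onplane(T,bt,.098))
# tray
for n,c in (('t',T),('s',S)):
    hsv=cv2.cvtColor(c['frame'],cv2.COLOR_RGB2HSV); 
    m=((hsv[...,1]<70)&(hsv[...,2]<135)).astype(np.uint8); r=np.zeros_like(m)
    if n=='t': r[215:310,150:235]=1
    else: r[250:355,430:555]=1
    m*=r; cs,_=cv2.findContours(m,cv2.RETR_EXTERNAL,cv2.CHAIN_APPROX_NONE); k=max(cs,key=cv2.contourArea)
    for z in (0.034,0.0): print(n,'tray',z,cv2.minAreaRect((onplane(c,k[:,0],z)[:,:2]*1000).astype(np.float32)))
# lane axis
th=np.radians(8.2); print(T['frame'].shape)
J=np.array([.472,-.019]); yj=np.array([-np.sin(th),np.cos(th)])
print('fence face',J+.165*yj,'block centre exp',J+.101*yj)
E
```

```text
t ((456.6785888671875, 84.7892074584961), (40.57783508300781, 125.74510955810547), 8.443238258361816)
s ((456.14178466796875, 84.54373168945312), (42.536014556884766, 126.38385009765625), 8.499516487121582)
knob (array([ 0.4683, -0.0064,  0.0969]), np.float64(0.0005060226876851165)) [[ 0.4681 -0.0062  0.098 ]] [[ 0.4693 -0.0061  0.098 ]]
[[ 0.496   0.0009  0.098 ]
 [ 0.4367 -0.0143  0.098 ]]
t tray 0.034 ((424.46063232421875, 330.3367004394531), (128.56948852539062, 179.71804809570312), 72.0969009399414)
t tray 0.0 ((427.26129150390625, 340.92974853515625), (132.33216857910156, 184.97763061523438), 72.09691619873047)
s tray 0.034 ((436.1749267578125, 332.0897521972656), (122.96125030517578, 198.83935546875), 72.10662078857422)
s tray 0.0 ((410.93682861328125, 333.6700744628906), (128.18539428710938, 207.2873077392578), 72.10661315917969)
(480, 640, 3)
fence face [0.4485 0.1443] block centre exp [0.4576 0.081 ]
```

Call:
{"api": "jog_arm", "payload": {"moves": [[[60, -130, 20], [0, 0, -7], 94], [[60, -130, 20], [0, 0, -7], 94], [[60, -130, 20], [0, 0, -7], 94], [[60, -130, 20], [0, 0, -7], 94], [[60, -130, 20], [0, 0, -7], 94]]}}

```text
time_s: 0.87
ee_pos: [0.2831, 0.3708, 0.2265]
eef_rot: [3.14, -0.0, 2.107]
force: [-0.4, 0.7, 0.5]
grip_width: 0.0939
```

Call:
{"api": "jog_arm", "payload": {"moves": [[[60, -130, 20], [0, 0, -7], 94], [[60, -130, 20], [0, 0, -7], 94], [[60, -130, 20], [0, 0, -7], 94], [[60, -130, 20], [0, 0, -7], 94], [[60, -130, 20], [0, 0, -7], 94]]}}

```text
time_s: 1.28
ee_pos: [0.343, 0.2407, 0.2463]
eef_rot: [3.14, -0.0, 1.495]
force: [-0.6, 0.9, 0.0]
grip_width: 0.0939
```

Call:
{"api": "jog_arm", "payload": {"moves": [[[60, -130, 20], [0, 0, -7], 94], [[60, -130, 20], [0, 0, -7], 94], [[60, -130, 20], [0, 0, -7], 94], [[60, -130, 20], [0, 0, -7], 94], [[60, -130, 20], [0, 0, -7], 94]]}}

```text
time_s: 1.7
ee_pos: [0.4029, 0.1105, 0.2661]
eef_rot: [3.14, -0.001, 0.884]
force: [-0.1, 0.5, -0.9]
grip_width: 0.0939
```

Call:
{"api": "jog_arm", "payload": {"moves": [[[65, -120, 0], [0, 0, -7], 94], [[65, -120, 0], [0, 0, -7], 94], [[65, -120, 0], [0, 0, -7], 94], [[65, -120, 0], [0, 0, -7], 94], [[65, -120, 0], [0, 0, -7], 94], [[65, -120, 0], [0, 0, -7], 94]]}}

```text
validation failed for argument at $.mo...
```

Call:
{"api": "jog_arm", "payload": {"moves": [[[65, -116, -16], [0, 0, -7], 94], [[65, -116, -16], [0, 0, -7], 94], [[65, -116, -16], [0, 0, -7.7], 94], [[65, -116, -16], [0, 0, -7.7], 94], [[65, -116, -16], [0, 0, -7.7], 94]]}}

```text
time_s: 2.12
ee_pos: [0.4673, -0.005, 0.2486]
eef_rot: [-3.141, 0.001, 0.26]
force: [-0.1, 1.1, -1.0]
grip_width: 0.0938
```

Call:
{"api": "jog_arm", "payload": {"moves": [[[0, 0, 0], [0, 0, -0.4], 94], [[0, 0, 0], [0, 0, -0.4], 94]]}}

```text
time_s: 2.28
ee_pos: [0.4667, -0.003, 0.2494]
eef_rot: [-3.142, 0.0, 0.232]
force: [-0.6, -0.3, -0.1]
grip_width: 0.0941
```

```bash
python3 - <<'E'
from h import *
o,c=shot('wrist','w1'); print(o['ee_pos'],o['eef_rot'],np.degrees(o['eef_rot'][2]))
shot('top','t2');shot('scene','s2')
E
```

```text
[ 0.46666429 -0.0029769   0.2493594 ] [-3.14154011e+00  1.69409832e-04  2.31850967e-01] 13.284081889960019
```

View pics/w1.png

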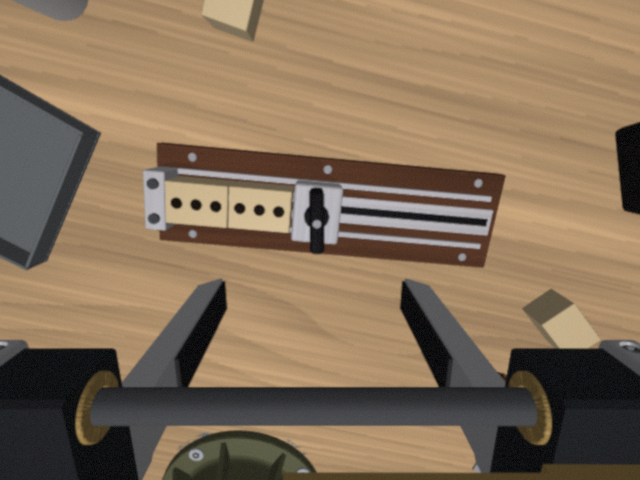

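View pics/t2.png

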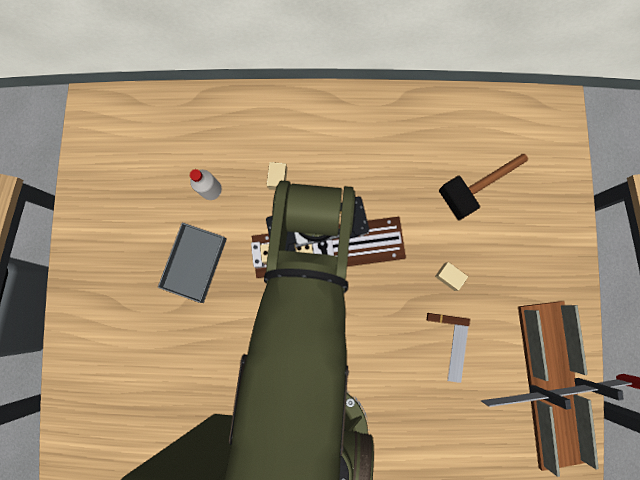

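The bench holds exactly two blanks. In the wrist picture the knob dot is at (317,224) and the bar runs upright in the image. The jig measures next.

```bash
python3 - <<'E'
from h import *
np.set_printoptions(precision=4,suppress=True)
o=ctrl.get_obs(); c=eyes.camera('wrist'); crop(c,140,130,370,150,2.1,'w1c')
print('knob top',onplane(c,[[317,224],[317,188],[317,252]],.098,o))
print('base',onplane(c,[[158,142],[504,175],[485,267]],.018,o))
print('block top corners',onplane(c,[[165,181],[291,186],[290,232],[164,225]],.062,o))
print('tray',onplane(c,[[100,132],[40,268]],.034,o))
E
```

```text
knob top [[ 0.4701 -0.0052  0.098 ]
 [ 0.5029  0.0028  0.098 ]
 [ 0.4433 -0.0117  0.098 ]]
base [[ 0.5     0.1797  0.018 ]
 [ 0.5549 -0.2006  0.018 ]
 [ 0.4468 -0.22    0.018 ]]
block top corners [[0.4691 0.1511 0.062 ]
 [0.4938 0.0272 0.062 ]
 [0.4467 0.0178 0.062 ]
 [0.4234 0.1467 0.062 ]]
tray [[0.4978 0.233  0.034 ]
 [0.3293 0.2894 0.034 ]]
```

View pics/w1c.png

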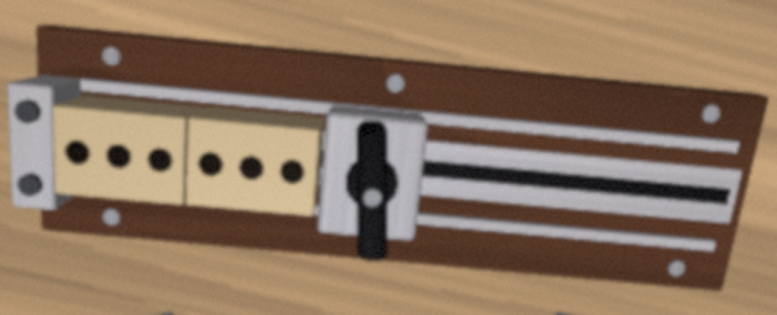

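Call:
{"api": "jog_arm", "payload": {"moves": [[[2.5, -2.5, -60], [0, 0, 0], 45], [[2.5, -2.5, -120], [0, 0, 0], 45], [[2.5, -2.5, -120], [0, 0, 0], 45], [[2.5, -2.5, -120], [0, 0, 0], 45], [[2.5, -2.5, -120], [0, 0, 0], 45]], "squeeze": 20}}

```text
time_s: 2.9
ee_pos: [0.4688, -0.005, 0.1295]
eef_rot: [-3.141, 0.002, 0.235]
force: [0.2, 0.1, 0.9]
grip_width: 0.064
```

```bash
python3 - <<'E'
from h import *
o,c=shot('wrist','w2'); print(o['ee_pos'],o['grip_width'])
E
```

```text
[ 0.46877801 -0.00499658  0.12946601] 0.06395025412139639
```

View pics/w2.png

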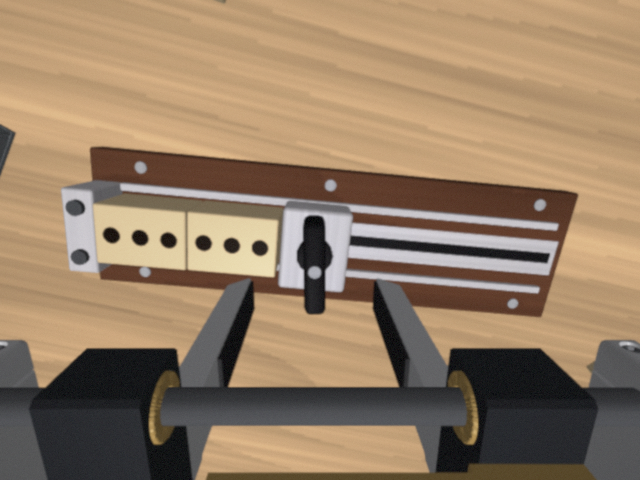

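The bar is centred between the fingers at column 314. I'll go down and close.

Call:
{"api": "jog_arm", "payload": {"moves": [[[0, -0.5, -30], [0, 0, 0], 30], [[0, -0.5, -54], [0, 0, 0], 30], [[0, -0.5, -54], [0, 0, 0], 30], [[0, -0.5, -54], [0, 0, 0], 30], [[0, -0.5, -54], [0, 0, 0], 30]]}}

```text
time_s: 3.37
ee_pos: [0.4706, -0.0057, 0.0781]
eef_rot: [3.141, -0.003, 0.235]
force: [0.3, -0.7, -0.2]
grip_width: 0.0306
```

Call:
{"api": "jog_arm", "payload": {"moves": [[[0, 0, 0], [0, 0, 0], 8], [[0, 0, 0], [0, 0, 0], 8], [[0, 0, 0], [0, 0, 0], 8], [[0, 0, 0], [0, 0, 0], 8], [[0, 0, 0], [0, 0, 0], 8]]}}

```text
time_s: 3.78
ee_pos: [0.4697, -0.0054, 0.0765]
eef_rot: [3.141, -0.002, 0.235]
force: [-2.0, 2.6, 8.6]
grip_width: 0.0142
```

Call:
{"api": "jog_arm", "payload": {"moves": [[[0, 0, 0], [0, 0, 0], 8], [[0, 0, 0], [0, 0, 0], 8], [[0, 0, 0], [0, 0, 0], 8]]}}

```text
time_s: 4.03
ee_pos: [0.4697, -0.0054, 0.0765]
eef_rot: [3.141, -0.001, 0.235]
force: [-1.9, 2.5, 9.2]
grip_width: 0.0139
```

Call:
{"api": "jog_arm", "payload": {"moves": [[[0, 0, 0], [0, 0, 0], 20], [[0, 0, 3], [0, 0, 0], 20], [[0, 0, 3], [0, 0, 0], 8], [[0, 0, 3], [0, 0, 0], 8], [[0, 0, 3], [0, 0, 0], 8]], "squeeze": 25}}

```text
time_s: 4.45
ee_pos: [0.4693, -0.0055, 0.0789]
eef_rot: [-3.142, -0.001, 0.235]
force: [-1.6, 2.4, 5.4]
grip_width: 0.014
```

Call:
{"api": "jog_arm", "payload": {"moves": [[[0, 0, 0], [0, 0, 0], 8], [[0, 0, 0], [0, 0, 0], 8], [[0, 0, 0], [0, 0, 0], 8], [[0, 0, 0], [0, 0, 3], 8], [[0, 0, 0], [0, 0, 3], 8]]}}

```text
time_s: 4.87
ee_pos: [0.4694, -0.0056, 0.0789]
eef_rot: [3.141, -0.001, 0.489]
force: [-0.5, 0.4, 5.2]
grip_width: 0.0136
```

Call:
{"api": "jog_arm", "payload": {"moves": [[[0, 0, 0], [0, 0, 1.4], 8], [[0, 0, 0], [0, 0, 2.8], 8], [[0, 0, 0], [0, 0, 4.2], 8], [[0, 0, 0], [0, 0, 5.6], 8], [[0, 0, 0], [0, 0, 7], 8]]}}

```text
time_s: 5.28
ee_pos: [0.4695, -0.0057, 0.0788]
eef_rot: [3.141, -0.0, 1.101]
force: [0.2, -0.1, 3.1]
grip_width: 0.0141
```

Call:
{"api": "jog_arm", "payload": {"moves": [[[0, 0, 0], [0, 0, 1.4], 8], [[0, 0, 0], [0, 0, 2.8], 8], [[0, 0, 0], [0, 0, 4.2], 8], [[0, 0, 0], [0, 0, 5.6], 8], [[0, 0, 0], [0, 0, 6.4], 8]]}}

```text
time_s: 5.7
ee_pos: [0.4697, -0.0058, 0.0788]
eef_rot: [3.14, 0.0, 1.66]
force: [1.9, -0.6, 2.6]
grip_width: 0.0138
```

```bash
python3 - <<'E'
from h import *
o,c=shot('wrist','w3'); print(o['ee_pos'],np.degrees(o['eef_rot']),o['grip_width'],o['force'],o['moment'])
E
```

```text
[ 0.46966921 -0.00576967  0.07883804] [1.79924761e+02 1.41501956e-02 9.51238419e+01] 0.01378708696462422 [ 1.85727609 -0.6176374   2.57195984] [-0.06018061 -0.23653849 -0.19980405]
```

View pics/w3.png

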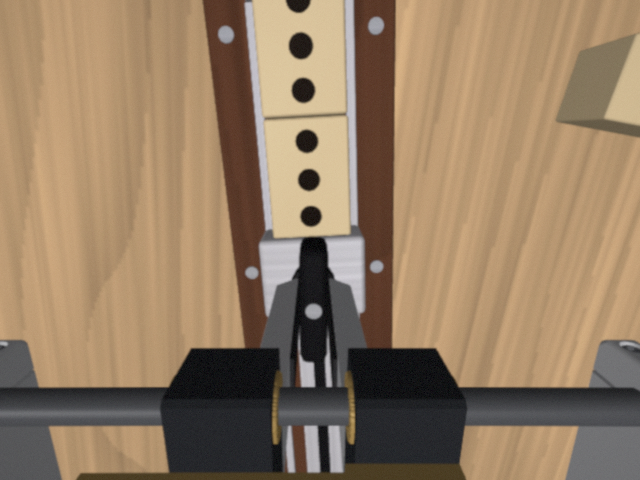

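Call:
{"api": "jog_arm", "payload": {"moves": [[[1.7, -11.9, 0], [0, 0, 0], 8], [[3.5, -23.7, 0], [0, 0, 0], 8], [[5.2, -35.6, 0], [0, 0, 0], 8], [[7, -47.5, 0], [0, 0, 0], 8], [[8.7, -59.4, 0], [0, 0, 0], 8]]}}

```text
time_s: 6.17
ee_pos: [0.4783, -0.0663, 0.0788]
eef_rot: [3.141, 0.0, 1.652]
force: [2.7, 3.4, 5.4]
grip_width: 0.0137
```

Call:
{"api": "jog_arm", "payload": {"moves": [[[0, 0, 0], [0, 0, 0], 8], [[0, 0, 0], [0, 0, 0], 40], [[0, 0, 0], [0, 0, 0], 40], [[0, 0, 0], [0, 0, 0], 40], [[0, 0, 0], [0, 0, 0], 40]]}}

```text
time_s: 6.58
ee_pos: [0.4776, -0.0649, 0.0782]
eef_rot: [-3.141, -0.0, 1.654]
force: [-1.1, -0.2, -0.2]
grip_width: 0.0373
```

```bash
python3 - <<'E'
from h import *
o,c=shot('wrist','w4'); print(o['ee_pos'],np.degrees(o['eef_rot']),o['grip_width'],o['force'],o['moment'])
E
```

```text
[ 0.47755662 -0.06486536  0.07818921] [-1.79958171e+02 -1.10179345e-02  9.47401107e+01] 0.037255240786986894 [-1.06361454 -0.1805517  -0.23998084] [-0.08700544  0.07626444 -0.00889901]
```

View pics/w4.png

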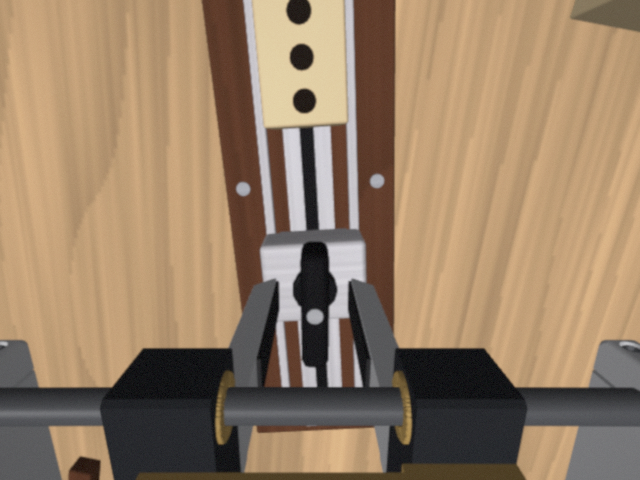

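Call:
{"api": "jog_arm", "payload": {"moves": [[[0, 0, 40], [0, 0, 0], 40], [[-5, 30, 72], [0, 0, 0.7], 70], [[-16.5, 116.7, 72], [0, 0, 0.7], 70], [[-16.5, 116.7, 72], [0, 0, 0.7], 70], [[-16.5, 116.7, 72], [0, 0, 0.7], 70]]}}

```text
time_s: 7.05
ee_pos: [0.4604, 0.0561, 0.151]
eef_rot: [3.141, -0.001, 1.718]
force: [-0.2, 0.5, -0.2]
grip_width: 0.0634
```

Call:
{"api": "jog_arm", "payload": {"moves": [[[0, 0, 0], [0, 0, 0], 70], [[0, 0, 0], [0, 0, 0], 70], [[0, 0, 0], [0, 0, 0], 70]]}}

```text
time_s: 7.3
ee_pos: [0.4615, 0.0507, 0.1502]
eef_rot: [-3.141, 0.0, 1.714]
force: [-0.1, -0.6, -0.4]
grip_width: 0.0702
```

```bash
python3 - <<'E'
from h import *
o,c=shot('wrist','w5'); print(o['ee_pos'],np.degrees(o['eef_rot']),o['grip_width'],o['force'],o['moment'])
E
```

```text
[0.46146022 0.05068504 0.15022248] [-1.79973767e+02  7.96334508e-03  9.82000170e+01] 0.0701590921458589 [-0.14412951 -0.58387995 -0.43033864] [-0.08458019 -0.01048009  0.00921284]
```

View pics/w5.png

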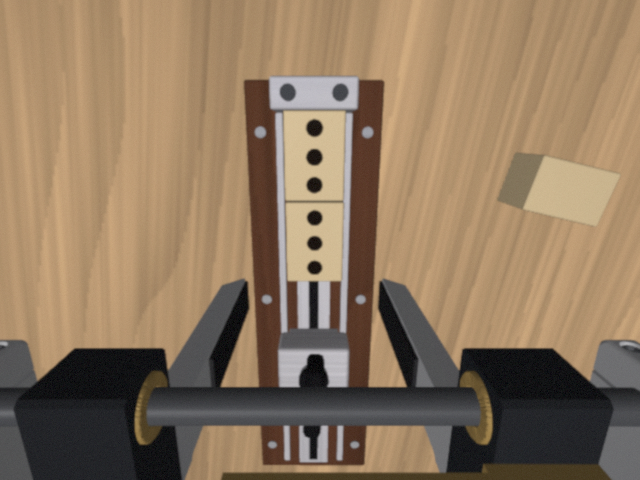

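The lane runs upright at column 314, so the tool is aligned with it. The joint between the blocks is at row 201 and the end of block 2 is at row 281.

```bash
python3 - <<'E'
from h import *
np.set_printoptions(precision=4,suppress=True)
o=ctrl.get_obs();c=eyes.camera('wrist')
print(onplane(c,[[314,109.5],[314,201.5],[314,281]],.062,o))
print(onplane(c,[[545,156],[618,174],[596,226],[522,206]],.044,o))
E
```

```text
[[0.4486 0.1492 0.062 ]
 [0.4578 0.0854 0.062 ]
 [0.4669 0.0223 0.062 ]]
[[0.6281 0.142  0.044 ]
 [0.6881 0.1367 0.044 ]
 [0.6863 0.0946 0.044 ]
 [0.6225 0.102  0.044 ]]
```

Call:
{"api": "jog_arm", "payload": {"moves": [[[0.5, 2.5, -40], [0, 0, 0], 70], [[0.5, 2.5, -80], [0, 0, 0], 70], [[0.5, 2.5, -110], [0, 0, 0], 70], [[0.5, 2.5, -119], [0, 0, 0], 70], [[0.5, 2.5, -119], [0, 0, 0], 70]], "squeeze": 15}}

```text
time_s: 7.82
ee_pos: [0.4609, 0.0534, 0.0298]
eef_rot: [-3.137, -0.0, 1.714]
force: [0.5, -0.1, -0.3]
grip_width: 0.0699
```

Call:
{"api": "jog_arm", "payload": {"moves": [[[0, 0, 0], [0, 0, 0], 36], [[0, 0, 0], [0, 0, 0], 36], [[0, 0, 0], [0, 0, 0], 36], [[0, 0, 0], [0, 0, 0], 36], [[0, 0, 0], [0, 0, 0], 36]]}}

```text
time_s: 8.23
ee_pos: [0.4625, 0.0542, 0.0326]
eef_rot: [3.14, 0.0, 1.715]
force: [-1.6, 0.3, 8.1]
grip_width: 0.0437
```

Call:
{"api": "jog_arm", "payload": {"moves": [[[0, 0, 0], [0, 0, 0], 36], [[0, 0, 15], [0, 0, 0], 36], [[0, 0, 40], [0, 0, 0], 36], [[0, 0, 75], [0, 0, 0], 36], [[0, 0, 100], [0, 0, 0], 36]]}}

```text
time_s: 8.65
ee_pos: [0.4621, 0.0542, 0.1341]
eef_rot: [3.14, 0.0, 1.715]
force: [-0.5, 1.2, 0.4]
grip_width: 0.0439
```

```bash
python3 - <<'E'
from h import *
o,c=shot('wrist','w6'); print(o['ee_pos'],np.degrees(o['eef_rot']),o['grip_width'],o['force'],o['moment'])
E
```

```text
[0.46209764 0.05420699 0.13414854] [1.79904373e+02 9.02824678e-03 9.82533035e+01] 0.043889827030414455 [-0.53705021  1.17788995  0.44186264] [-0.08447904  0.0832381  -0.0346443 ]
```

View pics/w6.png

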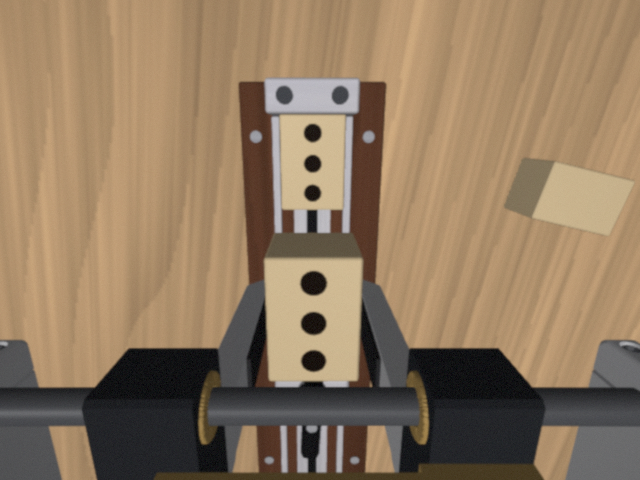

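Call:
{"api": "jog_arm", "payload": {"moves": [[[0, 30, 40], [0, 0, 1.4], 36], [[5, 70, 60], [0, 0, 2.8], 36], [[10, 110, 65], [0, 0, 4.2], 36], [[10, 140, 65], [0, 0, 5.6], 36], [[10, 160, 65], [0, 0, 7], 36]]}}

```text
time_s: 9.12
ee_pos: [0.4719, 0.2176, 0.1976]
eef_rot: [3.139, 0.001, 2.333]
force: [-0.2, -0.8, -0.2]
grip_width: 0.0442
```

Call:
{"api": "jog_arm", "payload": {"moves": [[[10, 86, 10], [0, 0, 1.4], 36], [[10, 86, 10], [0, 0, 2.8], 36], [[10, 86, 10], [0, 0, 4.2], 36], [[10, 86, 10], [0, 0, 5.6], 36], [[10, 86, 10], [0, 0, 5.6], 36]]}}

```text
time_s: 9.53
ee_pos: [0.4816, 0.3008, 0.2063]
eef_rot: [-3.141, -0.0, 2.822]
force: [-0.2, -0.1, -0.4]
grip_width: 0.0441
```

```bash
python3 - <<'E'
from h import *
o,c=shot('wrist','w7'); print(o['ee_pos'],np.degrees(o['eef_rot']),o['grip_width'],o['force'],o['moment'])
E
```

```text
[0.48156977 0.30082194 0.20626063] [-1.79987226e+02 -6.51070453e-03  1.61670324e+02] 0.04411355659872999 [-0.21726089 -0.11378964 -0.43619547] [ 0.00404934  0.03732936 -0.08489775]
```

View pics/w7.png

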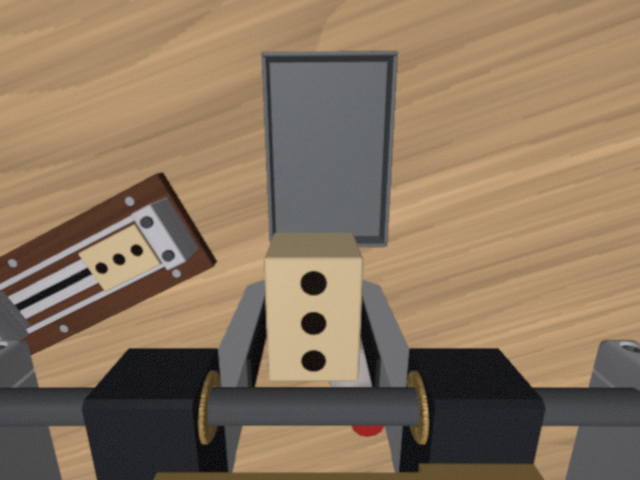

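The tray rim's outer corners are at (263,52), (397,52) and (387,246). The tray is aligned with the tool.

```bash
python3 - <<'E'
from h import *
np.set_printoptions(precision=4,suppress=True)
o=ctrl.get_obs();c=eyes.camera('wrist')
P=onplane(c,[[263,52],[397,52],[387,246],[272,246]],.034,o)[:,:2]; print(P,P.mean(0),[np.linalg.norm(P[i]-P[i-1]) for i in range(4)])
e=(P[0]+P[1]-P[2]-P[3]);e/=np.linalg.norm(e);print(np.degrees(np.arctan2(e[1],e[0])))
C=P.mean(0)
for s in (-.036,.036): print(C+s*e)
T=eyes.camera('top'); print('glue cap',onplane(T,[196,175],.15))
E
```

```text
[[0.3248 0.3081]
 [0.3626 0.4189]
 [0.5311 0.3631]
 [0.4934 0.2528]] [0.428  0.3357] [np.float64(0.1775060688669413), np.float64(0.11707975655273216), np.float64(0.17744883798037747), np.float64(0.11659798272847444)]
161.745304331629
[0.4622 0.3244]
[0.3938 0.347 ]
glue cap [[0.6229 0.2954 0.15  ]]
```

Call:
{"api": "jog_arm", "payload": {"moves": [[[-40, 20, -10], [0, 0, 0], 36], [[-86.5, 44, -40], [0, 0, 0], 36], [[-86.5, 44, -80], [0, 0, 0], 36], [[-86.5, 44, -120], [0, 0, 0], 36], [[-86.5, 44, -120], [0, 0, 0], 36]]}}

```text
time_s: 10.1
ee_pos: [0.3926, 0.3427, 0.0818]
eef_rot: [-3.136, -0.004, 2.812]
force: [0.6, -0.5, -1.1]
grip_width: 0.0439
```

```bash
python3 - <<'E'
from h import *
o,c=shot('wrist','w8'); print(o['ee_pos'],np.degrees(o['eef_rot']),o['grip_width'],o['force'],o['moment'])
E
```

```text
[0.39255876 0.34273532 0.08175888] [-179.68513012   -0.21402971  161.10662579] 0.043856418287446325 [ 0.58391075 -0.45835261 -1.05871937] [-0.00168399  0.03972533 -0.04340266]
```

View pics/w8.png

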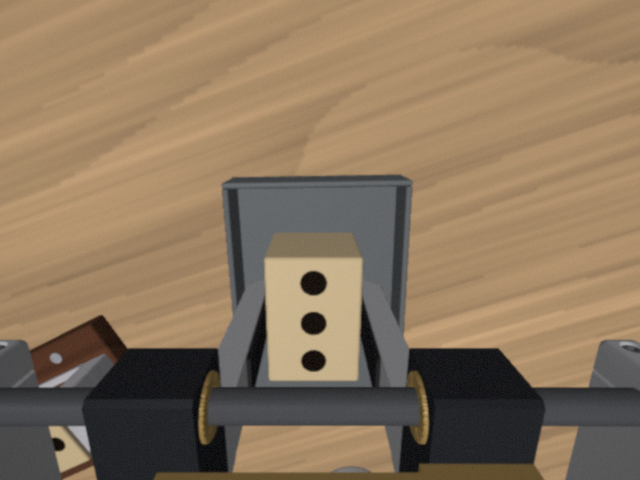

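Call:
{"api": "jog_arm", "payload": {"moves": [[[0, 0, -30], [0, 0, 0], 36], [[0, 0, -55], [0, 0, 0], 36], [[0, 0, -62], [0, 0, 0], 36], [[0, 0, -66], [0, 0, 0], 36], [[0, 0, -66], [0, 0, 0], 36]]}}

```text
time_s: 10.57
ee_pos: [0.3963, 0.3443, 0.0216]
eef_rot: [3.141, 0.001, 2.813]
force: [0.2, 0.6, -0.1]
grip_width: 0.0439
```

Call:
{"api": "jog_arm", "payload": {"moves": [[[0, 0, 0], [0, 0, 0], 36], [[0, 0, 0], [0, 0, 0], 60], [[0, 0, 0], [0, 0, 0], 60], [[0, 0, 0], [0, 0, 0], 60], [[0, 0, 0], [0, 0, 0], 60]]}}

```text
time_s: 10.98
ee_pos: [0.3955, 0.3443, 0.021]
eef_rot: [3.141, 0.0, 2.814]
force: [0.0, -0.1, 0.2]
grip_width: 0.0599
```

Call:
{"api": "jog_arm", "payload": {"moves": [[[0, 0, 35], [0, 0, 0], 62], [[0, 0, 70], [0, 0, 0], 70], [[5, -30, 110], [0, 0, -1.4], 70], [[15, -70, 130], [0, 0, -2.8], 70], [[25, -110, 130], [0, 0, -4.2], 70]]}}

```text
time_s: 11.4
ee_pos: [0.4189, 0.2443, 0.1532]
eef_rot: [3.136, 0.002, 2.444]
force: [1.2, -0.3, 0.4]
grip_width: 0.0703
```

Call:
{"api": "jog_arm", "payload": {"moves": [[[15, -40, 0], [0, 0, -1.4], 70], [[33, -80, 0], [0, 0, -2.8], 70], [[33, -117.5, 0], [0, 0, -4.2], 70], [[33, -117.5, 0], [0, 0, -5.6], 70], [[33, -117.5, 0], [0, 0, -7], 70]]}}

```text
time_s: 11.82
ee_pos: [0.4512, 0.1245, 0.1496]
eef_rot: [3.141, 0.0, 1.827]
force: [-0.2, 0.7, 0.5]
grip_width: 0.0698
```

Call:
{"api": "jog_arm", "payload": {"moves": [[[0, 0, -20], [0, 0, -1.4], 70], [[0, 0, -20], [0, 0, -1.4], 70], [[0, 0, -20], [0, 0, -1.4], 70]]}}

```text
time_s: 12.07
ee_pos: [0.4505, 0.1265, 0.1291]
eef_rot: [-3.14, 0.0, 1.719]
force: [0.2, 0.7, 0.5]
grip_width: 0.0701
```

```bash
python3 - <<'E'
from h import *
o,c=shot('wrist','w9'); print(o['ee_pos'],np.degrees(o['eef_rot']),o['grip_width'],o['force'],o['moment'])
E
```

```text
[0.45045205 0.12645741 0.12905281] [-1.79902397e+02  5.49940734e-03  9.84737825e+01] 0.07014606944327943 [0.23284417 0.74396887 0.50735802] [-0.0349344   0.03443968 -0.04491114]
```

View pics/w9.png

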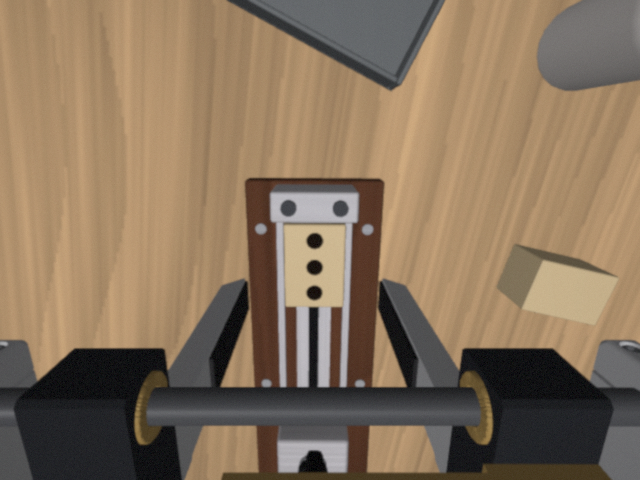

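```bash
python3 - <<'E'
from h import *
np.set_printoptions(precision=4,suppress=True)
o=ctrl.get_obs();c=eyes.camera('wrist')
P=onplane(c,[[314.5,224],[314.5,306.5]],.062,o);print(o['ee_pos'],P,P.mean(0),np.linalg.norm(P[0]-P[1]))
print(onplane(c,[[528,247],[613,274],[597,322],[515,297]],.044,o))
E
```

```text
[0.4509 0.1266 0.1297] [[0.4491 0.1495 0.062 ]
 [0.4586 0.0867 0.062 ]] [0.4538 0.1181 0.062 ] 0.06354838082675517
[[0.6136 0.1514 0.044 ]
 [0.6856 0.1399 0.044 ]
 [0.6886 0.0982 0.044 ]
 [0.6164 0.1097 0.044 ]]
```

Call:
{"api": "jog_arm", "payload": {"moves": [[[2.5, -8.5, -30], [0, 0, 0], 70], [[2.5, -8.5, -65], [0, 0, 0], 70], [[2.5, -8.5, -92], [0, 0, 0], 70], [[2.5, -8.5, -96], [0, 0, 0], 70], [[2.5, -8.5, -96], [0, 0, 0], 70]]}}

```text
time_s: 12.58
ee_pos: [0.453, 0.1181, 0.033]
eef_rot: [-3.139, 0.0, 1.717]
force: [-0.1, 1.4, 0.4]
grip_width: 0.0699
```

Call:
{"api": "jog_arm", "payload": {"moves": [[[0, 0, 0], [0, 0, 0], 36], [[0, 0, 0], [0, 0, 0], 36], [[0, 0, 0], [0, 0, 0], 36], [[0, 0, 0], [0, 0, 0], 36], [[0, 0, 0], [0, 0, 0], 36]]}}

```text
time_s: 13.0
ee_pos: [0.4539, 0.1182, 0.0342]
eef_rot: [3.14, -0.0, 1.715]
force: [-1.5, -0.3, 8.4]
grip_width: 0.0442
```

Call:
{"api": "jog_arm", "payload": {"moves": [[[0, 0, 0], [0, 0, 0], 36], [[0.2, -1.5, 15], [0, 0, 0], 36], [[0.2, -1.5, 40], [0, 0, 0], 36], [[0.2, -1.5, 75], [0, 0, 0], 36], [[0, 0, 105], [0, 0, 0], 36]]}}

```text
time_s: 13.42
ee_pos: [0.4533, 0.1179, 0.1403]
eef_rot: [3.141, 0.0, 1.715]
force: [-0.2, -0.2, 0.3]
grip_width: 0.0437
```

Call:
{"api": "jog_arm", "payload": {"moves": [[[0, 10, 20], [0, 0, 1.4], 36], [[3, 45, 20], [0, 0, 2.8], 36], [[5, 85, 20], [0, 0, 4.2], 36], [[7, 125, 20], [0, 0, 5.6], 36], [[9.5, 160, 20], [0, 0, 7], 36]]}}

```text
time_s: 13.83
ee_pos: [0.4626, 0.2802, 0.1589]
eef_rot: [3.141, 0.0, 2.332]
force: [0.2, -1.1, -0.0]
grip_width: 0.0437
```

Call:
{"api": "jog_arm", "payload": {"moves": [[[0, 44, 0], [0, 0, 1.4], 36], [[0, 44, 0], [0, 0, 2.8], 36], [[0, 44, 0], [0, 0, 4.2], 36], [[0, 44, -40], [0, 0, 5.6], 36], [[0, 44, -60], [0, 0, 5.6], 36]]}}

```text
time_s: 14.25
ee_pos: [0.4622, 0.322, 0.0963]
eef_rot: [-3.141, -0.0, 2.823]
force: [-0.9, 0.3, -1.3]
grip_width: 0.0439
```

```bash
python3 - <<'E'
from h import *
o,c=shot('wrist','w10'); print(o['ee_pos'],np.degrees(o['eef_rot']),o['grip_width'],o['force'],o['moment'])
E
```

```text
[0.46222373 0.32200428 0.09626237] [-1.79967938e+02 -2.39865400e-02  1.61767507e+02] 0.04393029193166976 [-0.87359265  0.32059093 -1.26710725] [-0.02530649 -0.00108631 -0.00136429]
```

View pics/w10.png

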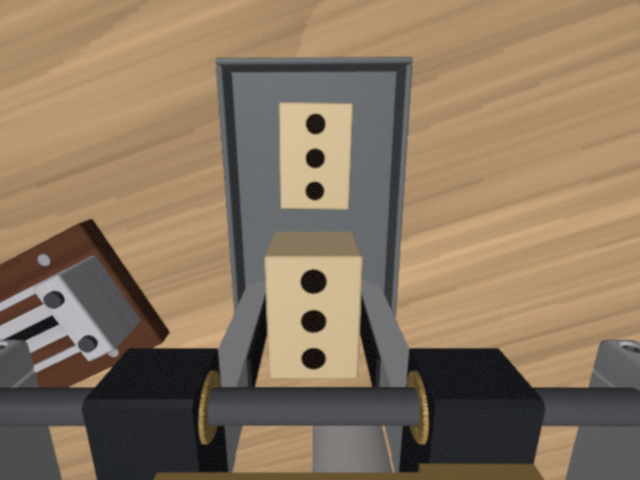

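Call:
{"api": "jog_arm", "payload": {"moves": [[[0, 0, -30], [0, 0, 0], 36], [[0, 0, -60], [0, 0, 0], 36], [[0, 0, -71], [0, 0, 0], 36], [[0, 0, -74], [0, 0, 0], 36], [[0, 0, -75], [0, 0, 0], 36]]}}

```text
time_s: 14.72
ee_pos: [0.4632, 0.3222, 0.0241]
eef_rot: [3.141, 0.0, 2.814]
force: [-0.1, -0.0, 0.6]
grip_width: 0.0436
```

Call:
{"api": "jog_arm", "payload": {"moves": [[[0, 0, 0], [0, 0, 0], 36], [[0, 0, 0], [0, 0, 0], 60], [[0, 0, 0], [0, 0, 0], 60], [[0, 0, 0], [0, 0, 0], 60], [[0, 0, 10], [0, 0, 0], 60]]}}

```text
time_s: 15.13
ee_pos: [0.4623, 0.3217, 0.0326]
eef_rot: [-3.14, -0.001, 2.814]
force: [-0.5, 0.0, -0.2]
grip_width: 0.0596
```

Call:
{"api": "jog_arm", "payload": {"moves": [[[0, 0, 35], [0, 0, 0], 62], [[0, 0, 70], [0, 0, 0], 70], [[0, 0, 110], [0, 0, 0], 70], [[0, -30, 140], [0, 0, 0], 70], [[0, -60, 140], [0, 0, 0], 70]]}}

```text
time_s: 15.55
ee_pos: [0.4645, 0.263, 0.1803]
eef_rot: [3.135, 0.007, 2.817]
force: [-0.0, -0.1, 0.2]
grip_width: 0.0702
```

```bash
python3 - <<'E'
from h import *
o,c=shot('wrist','w11'); print(o['ee_pos'],np.degrees(o['eef_rot']),o['grip_width'])
shot('top','t3')
E
```

```text
[0.46449062 0.26304228 0.18030738] [179.6049066    0.40128162 161.37452582] 0.0702195597431909
```

View pics/w11.png

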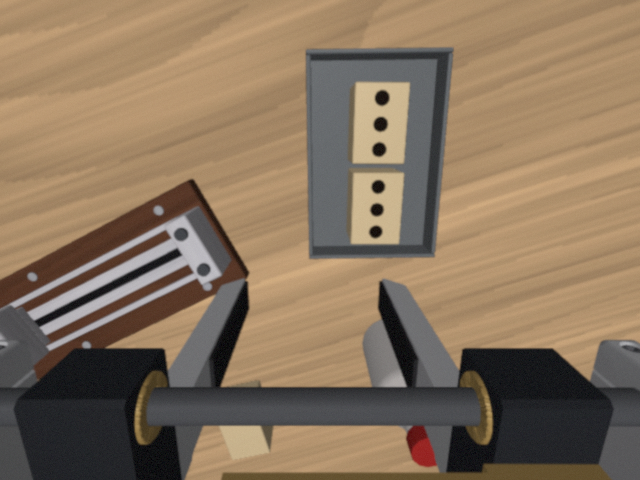

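View pics/t3.png

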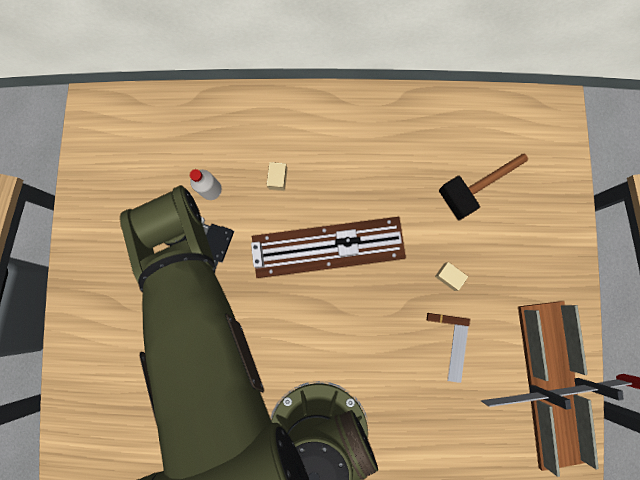

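Both drilled blocks are in the tray end to end, upright with the holes up. Both blanks are still where they were, at top-view pixels (277,176) and (452,277). I'm going to the far blank.

Call:
{"api": "jog_arm", "payload": {"moves": [[[40, -50, 0], [0, 0, 1.4], 70], [[80, -90, 0], [0, 0, 2.8], 70], [[120, -120, 0], [0, 0, 2.8], 70], [[160, -141, 0], [0, 0, 2.8], 70], [[193, -143, 0], [0, 0, 2.8], 70]]}}

```text
time_s: 16.07
ee_pos: [0.6185, 0.1335, 0.1741]
eef_rot: [3.142, 0.0, 3.058]
force: [0.6, 0.8, 0.5]
grip_width: 0.0697
```

Call:
{"api": "jog_arm", "payload": {"moves": [[[0, 0, 0], [0, 0, 0], 70], [[0, 0, 0], [0, 0, 0], 70], [[0, 0, 0], [0, 0, 0], 70]]}}

```text
time_s: 16.32
ee_pos: [0.6169, 0.1359, 0.1732]
eef_rot: [-3.142, -0.001, 3.059]
force: [-0.3, 0.3, -0.4]
grip_width: 0.0702
```

```bash
python3 - <<'E'
from h import *
o,c=shot('wrist','w12'); print(o['ee_pos'],np.degrees(o['eef_rot']),o['grip_width'])
E
```

```text
[0.6169151  0.13594891 0.17317301] [-1.79998580e+02 -4.45104447e-02  1.75253268e+02] 0.07021477550773818
```

View pics/w12.png

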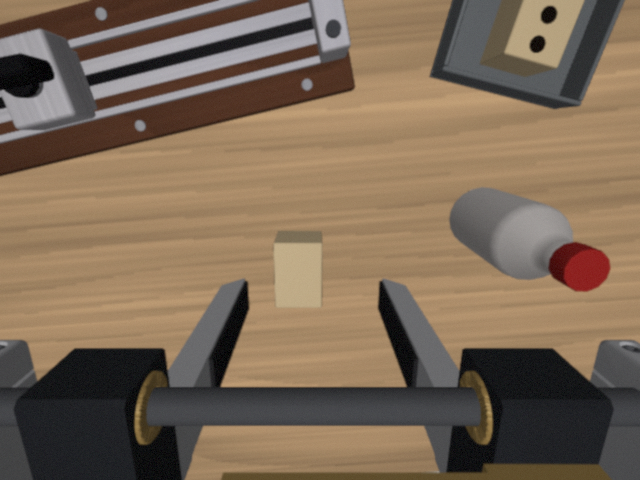

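```bash
python3 - <<'E'
from h import *
np.set_printoptions(precision=4,suppress=True)
o=ctrl.get_obs();c=eyes.camera('wrist')
P=onplane(c,[[275,243],[323,242.5],[322,306],[276,307]],.044,o);print(o['ee_pos'],P,P.mean(0)); e=P[0]+P[1]-P[2]-P[3]; print(np.degrees(np.arctan2(e[1],e[0])))
E
```

```text
[0.6167 0.1363 0.1736] [[0.6244 0.1021 0.044 ]
 [0.6275 0.1446 0.044 ]
 [0.6893 0.139  0.044 ]
 [0.6868 0.096  0.044 ]] [0.657  0.1204 0.044 ]
174.64184669197638
```

Call:
{"api": "jog_arm", "payload": {"moves": [[[39.5, -16.5, 0], [0, 0, 0], 70], [[39.5, -16.5, -30], [0, 0, 0], 70], [[39.5, -16.5, -65], [0, 0, 0], 70], [[39.5, -16.5, -100], [0, 0, 0], 70], [[39.5, -16.5, -110], [0, 0, 0], 70]]}}

```text
time_s: 16.83
ee_pos: [0.654, 0.1195, 0.0584]
eef_rot: [-3.14, -0.007, 3.06]
force: [-0.8, 0.5, -0.3]
grip_width: 0.0701
```

Call:
{"api": "jog_arm", "payload": {"moves": [[[0, 0, -25], [0, 0, 0], 70], [[0, 0, -42], [0, 0, 0], 70], [[0, 0, -47], [0, 0, 0], 70], [[0, 0, -47], [0, 0, 0], 70], [[0, 0, -47], [0, 0, 0], 36]]}}

```text
time_s: 17.25
ee_pos: [0.6575, 0.1194, 0.0182]
eef_rot: [3.141, 0.002, 3.059]
force: [0.1, -0.9, 0.3]
grip_width: 0.0659
```

Call:
{"api": "jog_arm", "payload": {"moves": [[[0, 0, 0], [0, 0, 0], 36], [[0, 0, 0], [0, 0, 0], 36], [[0, 0, 0], [0, 0, 0], 36], [[0, 0, 0], [0, 0, 0], 36], [[0, 0, 0], [0, 0, 0], 36]]}}

```text
time_s: 17.67
ee_pos: [0.6573, 0.119, 0.0172]
eef_rot: [3.141, 0.001, 3.059]
force: [-1.9, -0.5, 6.9]
grip_width: 0.0439
```

Call:
{"api": "jog_arm", "payload": {"moves": [[[0, 0, 0], [0, 0, 0], 36], [[0, 0, 20], [0, 0, 0], 36], [[0, 0, 50], [0, 0, 0], 36], [[0, 0, 90], [0, 0, 0], 36], [[0, 0, 120], [0, 0, 0], 36]]}}

```text
time_s: 18.08
ee_pos: [0.6571, 0.1189, 0.139]
eef_rot: [3.141, 0.001, 3.059]
force: [-0.2, 0.6, 0.6]
grip_width: 0.0437
```

```bash
python3 - <<'E'
from h import *
o,c=shot('wrist','w13'); print(o['ee_pos'],np.degrees(o['eef_rot']),o['grip_width'])
E
```

```text
[0.65710249 0.11891796 0.13903896] [1.79985084e+02 6.87262975e-02 1.75246329e+02] 0.04371032198760168
```

View pics/w13.png

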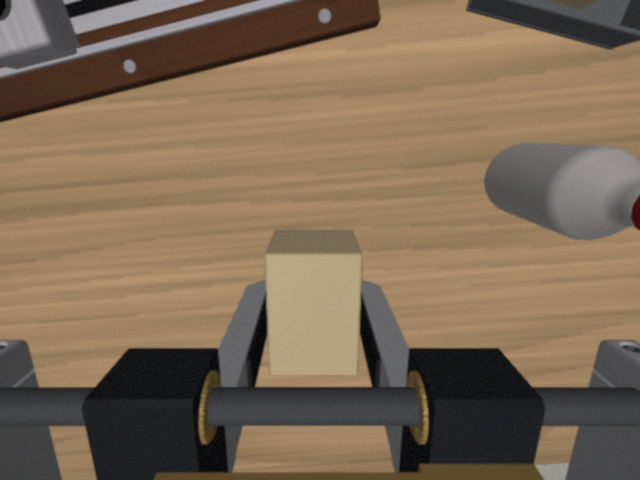

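Call:
{"api": "jog_arm", "payload": {"moves": [[[-20, 0, 5], [0, 0, -1.4], 36], [[-60, -2, 5], [0, 0, -2.8], 36], [[-100, -3, 5], [0, 0, -4.2], 36], [[-135, -4, 5], [0, 0, -5.6], 36], [[-165, -5, 5], [0, 0, -7], 36]]}}

```text
time_s: 18.55
ee_pos: [0.4895, 0.1138, 0.1409]
eef_rot: [-3.141, -0.0, 2.442]
force: [1.0, 0.9, 0.3]
grip_width: 0.0444
```

Call:
{"api": "jog_arm", "payload": {"moves": [[[-20, 0, 0], [0, 0, -1.4], 36], [[-38, 0, 0], [0, 0, -2.8], 36], [[-38, 0, 0], [0, 0, -4.2], 36], [[-38, 0, 0], [0, 0, -5.6], 36], [[-38, 0, 0], [0, 0, -7], 36]]}}

```text
time_s: 18.97
ee_pos: [0.4538, 0.1139, 0.1414]
eef_rot: [3.141, 0.0, 1.831]
force: [0.1, 0.4, -0.1]
grip_width: 0.0439
```

Call:
{"api": "jog_arm", "payload": {"moves": [[[0, 0, 0], [0, 0, -1.4], 36], [[0, 0, 0], [0, 0, -1.4], 36], [[0, 0, 0], [0, 0, -1.4], 36]]}}

```text
time_s: 19.22
ee_pos: [0.4539, 0.1139, 0.1412]
eef_rot: [-3.142, 0.0, 1.719]
force: [-1.3, -0.3, -0.8]
grip_width: 0.0438
```

```bash
python3 - <<'E'
from h import *
o,c=shot('wrist','w14'); print(o['ee_pos'],np.degrees(o['eef_rot']),o['grip_width'])
E
```

```text
[0.45391437 0.11388651 0.14119969] [-1.79996013e+02  1.10527474e-03  9.84708560e+01] 0.04381353544602051
```

View pics/w14.png

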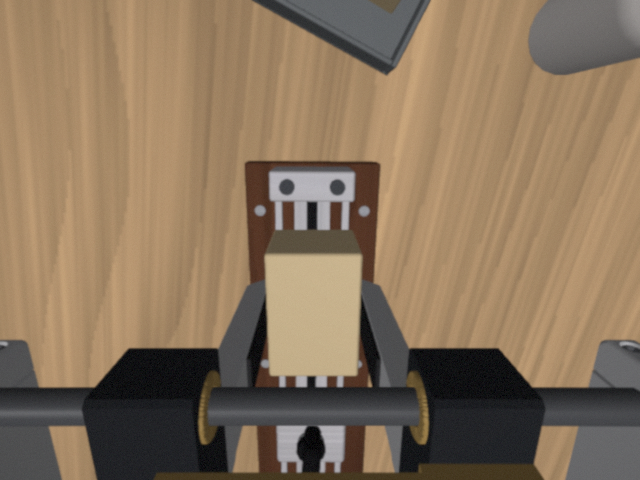

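Call:
{"api": "jog_arm", "payload": {"moves": [[[0.3, 0, -35], [0, 0, -0.05], 36], [[0.3, 0, -70], [0, 0, -0.05], 36], [[0.3, 0, -92], [0, 0, -0.05], 36], [[0.3, 0, -100], [0, 0, -0.05], 36], [[0.3, 0, -104], [0, 0, -0.05], 36]]}}

```text
time_s: 19.68
ee_pos: [0.4538, 0.1138, 0.0363]
eef_rot: [-3.14, 0.0, 1.713]
force: [0.0, 0.1, 0.9]
grip_width: 0.0438
```

Call:
{"api": "jog_arm", "payload": {"moves": [[[0, 0, 0], [0, 0, 0], 36], [[0, 0, -1], [0, 0, 0], 36], [[0, 0, -1], [0, 0, 0], 36]]}}

```text
time_s: 19.93
ee_pos: [0.455, 0.114, 0.0374]
eef_rot: [3.14, -0.0, 1.711]
force: [-0.7, -0.1, -0.4]
grip_width: 0.0438
```

Call:
{"api": "jog_arm", "payload": {"moves": [[[0, 0, 0], [0, 0, 0], 60], [[0, 0, 0], [0, 0, 0], 60], [[0, 0, 0], [0, 0, 0], 60], [[0, 0, 15], [0, 0, 0], 60], [[0, 0, 45], [0, 0, 0], 60]]}}

```text
time_s: 20.35
ee_pos: [0.4526, 0.1136, 0.0796]
eef_rot: [-3.136, 0.0, 1.71]
force: [-0.5, 0.9, 0.2]
grip_width: 0.06
```

Call:
{"api": "jog_arm", "payload": {"moves": [[[0, 0, 40], [0, 0, 0], 70], [[0, -40, 75], [0, 0, 0], 70], [[0, -60, 95], [0, 0, 0], 70], [[0, -60, 95], [0, 0, 0], 70], [[0, -60, 95], [0, 0, 0], 70]]}}

```text
time_s: 20.77
ee_pos: [0.4548, 0.0531, 0.1776]
eef_rot: [3.139, 0.0, 1.708]
force: [-0.1, 0.4, -0.2]
grip_width: 0.0701
```

```bash
python3 - <<'E'
from h import *
o,c=shot('wrist','w15'); print(o['ee_pos'],np.degrees(o['eef_rot']),o['grip_width'])
shot('top','t4')
E
```

```text
[0.45479193 0.05311076 0.17755712] [1.79827764e+02 1.52983919e-02 9.78814902e+01] 0.07006109713357975
```

View pics/w15.png

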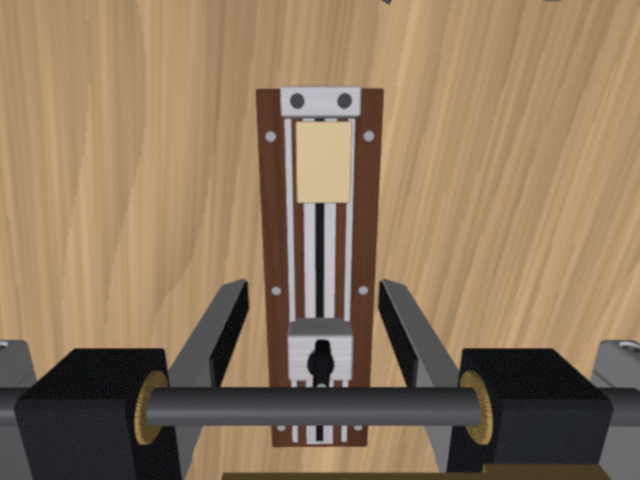

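View pics/t4.png

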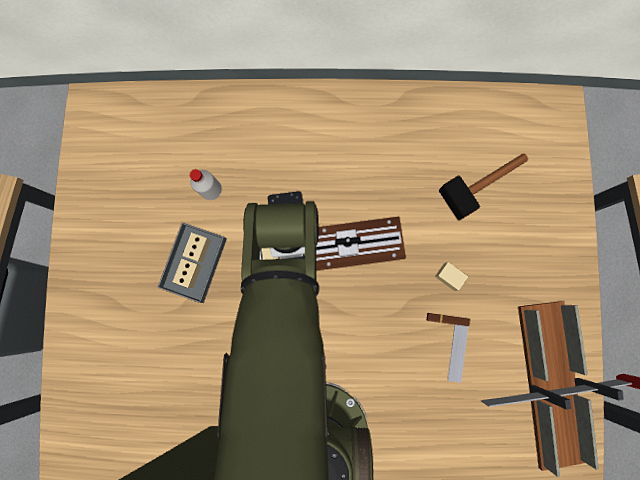

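Call:
{"api": "jog_arm", "payload": {"moves": [[[-4, -40, 0], [0, 0, -1.4], 70], [[-8, -80, 0], [0, 0, -2.8], 70], [[-12, -120, 0], [0, 0, -4.2], 70], [[-15, -160, 0], [0, 0, -5.6], 70], [[-18, -195, 0], [0, 0, -7], 70]]}}

```text
time_s: 21.28
ee_pos: [0.4356, -0.1422, 0.1751]
eef_rot: [-3.139, 0.0, 1.095]
force: [0.3, 0.3, -0.3]
grip_width: 0.0701
```

Call:
{"api": "jog_arm", "payload": {"moves": [[[-4, -40, 0], [0, 0, -1.4], 70], [[-8, -80, 0], [0, 0, -1.8], 70], [[-15, -120, 0], [0, 0, -1.8], 70], [[-17, -159, 0], [0, 0, -1.8], 70], [[-17, -160, 0], [0, 0, -1.8], 70]]}}

```text
time_s: 21.7
ee_pos: [0.4184, -0.305, 0.1745]
eef_rot: [-3.139, 0.001, 0.94]
force: [-0.1, 0.2, 0.4]
grip_width: 0.0701
```

Call:
{"api": "jog_arm", "payload": {"moves": [[[0, 0, 0], [0, 0, 0], 70], [[0, 0, 0], [0, 0, 0], 70]]}}

```text
time_s: 21.87
ee_pos: [0.4193, -0.3, 0.175]
eef_rot: [-3.139, -0.0, 0.943]
force: [0.7, -0.3, 0.4]
grip_width: 0.0702
```

```bash
python3 - <<'E'
from h import *
o,c=shot('wrist','w16'); print(o['ee_pos'],np.degrees(o['eef_rot']),o['grip_width'])
E
```

```text
[ 0.41930956 -0.29995028  0.17502823] [-1.79865549e+02 -1.96992971e-02  5.40304414e+01] 0.07020563413906514
```

View pics/w16.png

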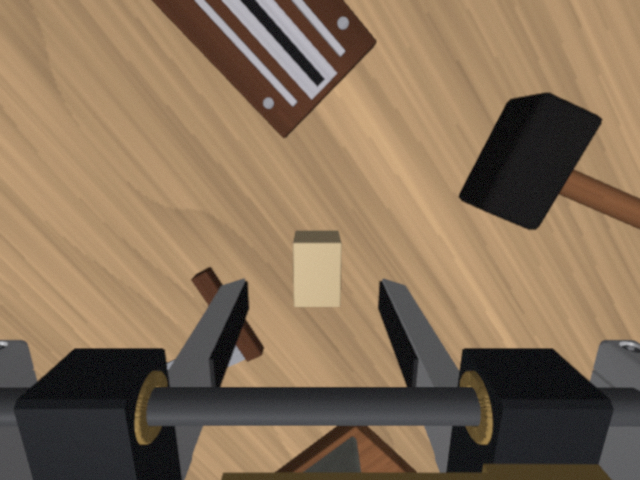

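The blank's top face spans (294,243) to (341,306). The try square's stock lies to its left, so I'm checking the clearance.

```bash
python3 - <<'E'
from h import *
np.set_printoptions(precision=4,suppress=True)
o=ctrl.get_obs();c=eyes.camera('wrist')
P=onplane(c,[[294,243.5],[341,243.5],[340.5,306],[294.5,306]],.044,o);C=P.mean(0);print(o['ee_pos'],P,C); e=P[0]+P[1]-P[2]-P[3]; print(np.degrees(np.arctan2(e[1],e[0])))
e/=np.linalg.norm(e); n=np.array([e[1],-e[0],0])
for uv in [(209,268),(263,350),(235,310),(192,278)]:
    Q=onplane(c,[uv],.016,o)[0]; print(uv,Q,'along',(Q-C)@e,'side',(Q-C)@n)
T=eyes.camera('top')
for uv in [(519,306),(545,472),(483,403)]:
    Q=onplane(T,[uv],.08)[0]; print(uv,Q,'along',(Q-C)@e,'side',(Q-C)@n)
E
```

```text
[ 0.4195 -0.2996  0.1754] [[ 0.3997 -0.2979  0.044 ]
 [ 0.4338 -0.3226  0.044 ]
 [ 0.3984 -0.3729  0.044 ]
 [ 0.3633 -0.3475  0.044 ]] [ 0.3988 -0.3352  0.044 ]
54.254098208739954
(209, 268) [ 0.3097 -0.2747  0.016 ] along -0.0028721728173044143 side -0.10765807296308483
(263, 350) [ 0.2955 -0.3796  0.016 ] along -0.09633624641721059 side -0.05789884663410224
(235, 310) [ 0.3013 -0.3256  0.016 ] along -0.0490994824157059 side -0.0847664821149537
(192, 278) [ 0.289  -0.2728  0.016 ] along -0.013512115377713359 side -0.12560797579777983
(519, 306) [ 0.3219 -0.4884  0.08  ] along -0.16921403715984237 side 0.027038749064010926
(545, 472) [-0.0781 -0.5487  0.08  ] along -0.4518465719510049 side -0.2623822765113859
(483, 403) [ 0.0907 -0.3947  0.08  ] along -0.2282362221625704 side -0.21528950055956758
```

Call:
{"api": "jog_arm", "payload": {"moves": [[[-21, -35.5, 0], [0, 0, 0], 70], [[-21, -35.5, -30], [0, 0, 0], 70], [[-21, -35.5, -65], [0, 0, 0], 70], [[-21, -35.5, -100], [0, 0, 0], 70], [[-21, -35.5, -112], [0, 0, 0], 70]]}}

```text
time_s: 22.43
ee_pos: [0.397, -0.3342, 0.06]
eef_rot: [-3.136, -0.001, 0.944]
force: [-0.7, 0.4, -0.9]
grip_width: 0.0701
```

Call:
{"api": "jog_arm", "payload": {"moves": [[[0, 0, -25], [0, 0, 0], 70], [[0, 0, -42], [0, 0, 0], 70], [[0, 0, -47], [0, 0, 0], 70], [[0, 0, -47], [0, 0, 0], 70], [[0, 0, -47], [0, 0, 0], 36]]}}

```text
time_s: 22.85
ee_pos: [0.3988, -0.3364, 0.0181]
eef_rot: [3.141, 0.0, 0.943]
force: [-0.2, -0.1, 0.2]
grip_width: 0.0662
```

Call:
{"api": "jog_arm", "payload": {"moves": [[[0, 0, 0], [0, 0, 0], 36], [[0, 0, 0], [0, 0, 0], 36], [[0, 0, 0], [0, 0, 0], 36], [[0, 0, 0], [0, 0, 0], 36], [[0, 0, 0], [0, 0, 0], 36]]}}

```text
time_s: 23.27
ee_pos: [0.3985, -0.3368, 0.018]
eef_rot: [3.141, 0.0, 0.942]
force: [-1.1, 1.3, 7.6]
grip_width: 0.0439
```

Call:
{"api": "jog_arm", "payload": {"moves": [[[0, 0, 0], [0, 0, 0], 36], [[0, 0, 20], [0, 0, 0], 36], [[0, 0, 50], [0, 0, 0], 36], [[0, 0, 90], [0, 0, 0], 36], [[0, 0, 130], [0, 0, 0], 36]]}}

```text
time_s: 23.68
ee_pos: [0.3977, -0.3361, 0.1485]
eef_rot: [-3.14, -0.0, 0.942]
force: [0.3, -1.5, -0.2]
grip_width: 0.0436
```

```bash
python3 - <<'E'
from h import *
o,c=shot('wrist','w17'); print(o['ee_pos'],np.degrees(o['eef_rot']),o['grip_width'])
E
```

```text
[ 0.39772692 -0.33614374  0.14852901] [-1.79912401e+02 -1.30733067e-02  5.39916217e+01] 0.04362772993990616
```

View pics/w17.png

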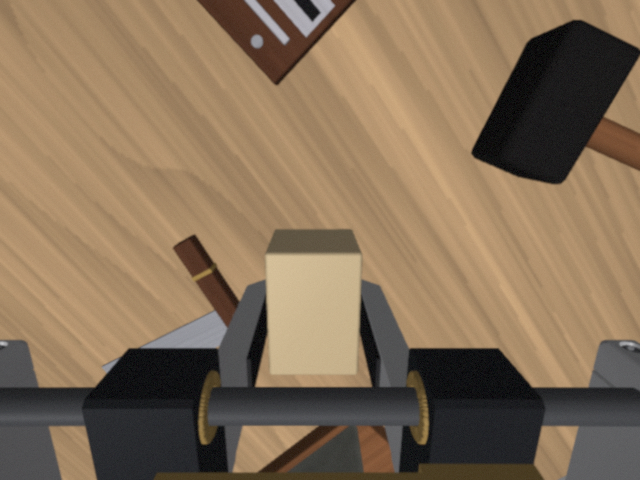

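Call:
{"api": "jog_arm", "payload": {"moves": [[[7, 38, 10], [0, 0, 1.4], 36], [[14, 78, 15], [0, 0, 2.8], 36], [[21, 118, 15], [0, 0, 4.2], 36], [[28, 156, 15], [0, 0, 5.6], 36], [[35, 194, 15], [0, 0, 7], 36]]}}

```text
time_s: 24.15
ee_pos: [0.4332, -0.1409, 0.1624]
eef_rot: [3.141, 0.0, 1.559]
force: [1.6, -0.8, -0.1]
grip_width: 0.0442
```

Call:
{"api": "jog_arm", "payload": {"moves": [[[7, 38, 0], [0, 0, 1.4], 36], [[14, 76, 0], [0, 0, 1.85], 36], [[21, 116, 0], [0, 0, 1.85], 36], [[28, 154, 0], [0, 0, 1.85], 36], [[31.5, 188.5, 0], [0, 0, 1.85], 36]]}}

```text
time_s: 24.57
ee_pos: [0.4649, 0.0482, 0.1624]
eef_rot: [3.141, 0.0, 1.715]
force: [0.2, -0.1, 0.4]
grip_width: 0.0439
```

Call:
{"api": "jog_arm", "payload": {"moves": [[[0, 0, 0], [0, 0, 0], 36], [[0, 0, 0], [0, 0, 0], 36], [[0, 0, -20], [0, 0, 0], 36], [[0, 0, -20], [0, 0, 0], 36]]}}

```text
time_s: 24.9
ee_pos: [0.4635, 0.045, 0.1399]
eef_rot: [-3.138, -0.0, 1.714]
force: [-1.4, -0.8, -1.3]
grip_width: 0.0441
```

```bash
python3 - <<'E'
from h import *
o,c=shot('wrist','w18'); print(o['ee_pos'],np.degrees(o['eef_rot']),o['grip_width'])
E
```

```text
[0.46353322 0.04496182 0.13988847] [-1.79803005e+02 -1.31033127e-02  9.82030704e+01] 0.04410655626338156
```

View pics/w18.png

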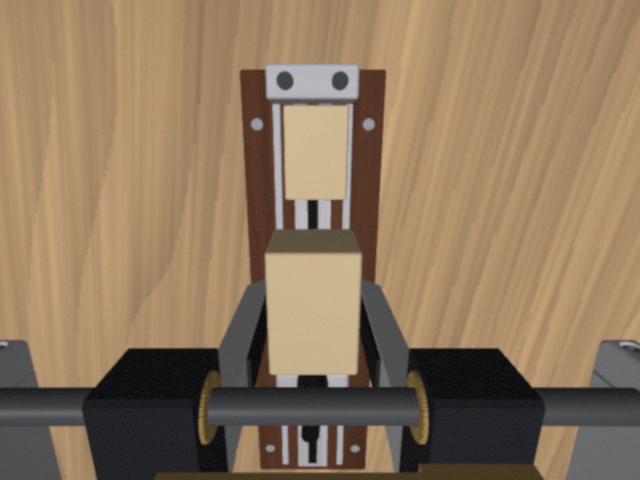

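```bash
python3 - <<'E'
from h import *
np.set_printoptions(precision=4,suppress=True)
o=ctrl.get_obs();c=eyes.camera('wrist')
print(o['ee_pos'],onplane(c,[[316,106],[316,199.5],[284,199.5],[348,199]],.062,o), onplane(c,[[312,99]],.06,o))
E
```

```text
[0.4639 0.0449 0.1412] [[0.4519 0.1453 0.062 ]
 [0.461  0.083  0.062 ]
 [0.4383 0.0797 0.062 ]
 [0.4837 0.0866 0.062 ]] [[0.4486 0.1494 0.06  ]]
```

Call:
{"api": "jog_arm", "payload": {"moves": [[[0.3, 0, -35], [0, 0, 0], 36], [[0.3, 0, -70], [0, 0, 0], 36], [[0.3, 0, -92], [0, 0, 0], 36], [[0.3, 0, -100], [0, 0, 0], 36], [[0.3, 0, -103], [0, 0, 0], 36]]}}

```text
time_s: 25.42
ee_pos: [0.4649, 0.0453, 0.0389]
eef_rot: [-3.14, -0.0, 1.714]
force: [0.5, 0.1, 0.3]
grip_width: 0.0439
```

Call:
{"api": "jog_arm", "payload": {"moves": [[[0, 0, 0], [0, 0, 0], 36], [[0, 0, -1], [0, 0, 0], 36], [[0, 0, -1], [0, 0, 0], 36]]}}

```text
time_s: 25.67
ee_pos: [0.4655, 0.0457, 0.0394]
eef_rot: [3.14, 0.0, 1.715]
force: [-4.2, -2.0, 1.5]
grip_width: 0.044
```

Call:
{"api": "jog_arm", "payload": {"moves": [[[-1.5, 0, 0], [0, 0, 0], 36], [[-1.5, 0, 0], [0, 0, 0], 36], [[-1.5, 0, -1], [0, 0, 0], 36], [[-1.5, 0, -1], [0, 0, 0], 36]]}}

```text
time_s: 26.0
ee_pos: [0.4638, 0.046, 0.0375]
eef_rot: [3.141, 0.0, 1.715]
force: [-0.0, -0.0, 0.9]
grip_width: 0.0436
```

Free now. Release it and retreat to look.

Call:
{"api": "jog_arm", "payload": {"moves": [[[0, 0, 0], [0, 0, 0], 60], [[0, 0, 0], [0, 0, 0], 60], [[0, 0, 0], [0, 0, 0], 60], [[0, 0, 15], [0, 0, 0], 60], [[0, 0, 45], [0, 0, 0], 60]]}}

```text
time_s: 26.42
ee_pos: [0.4619, 0.0459, 0.0803]
eef_rot: [-3.136, -0.001, 1.715]
force: [0.2, 0.5, -0.1]
grip_width: 0.0598
```

Call:
{"api": "jog_arm", "payload": {"moves": [[[0, 0, 40], [0, 0, 0], 60], [[0, -40, 75], [0, 0, 0], 60], [[10, -80, 95], [0, 0, 0], 60], [[13, -115, 95], [0, 0, 0], 45], [[13, -115, 95], [0, 0, 0], 45]]}}

```text
time_s: 26.83
ee_pos: [0.4776, -0.0734, 0.1793]
eef_rot: [3.138, 0.002, 1.712]
force: [-0.2, 0.4, -0.5]
grip_width: 0.0499
```

Call:
{"api": "jog_arm", "payload": {"moves": [[[0, 0, 0], [0, 0, 0], 45], [[0, 0, 0], [0, 0, 0], 45]]}}

```text
time_s: 27.0
ee_pos: [0.4762, -0.0688, 0.1768]
eef_rot: [-3.141, -0.001, 1.714]
force: [0.7, 0.6, 0.3]
grip_width: 0.0452
```

```bash
python3 - <<'E'
from h import *
o,c=shot('wrist','w19'); print(o['ee_pos'],np.degrees(o['eef_rot']),o['grip_width'])
shot('top','t5'); o,c=shot('scene','s5'); crop(c,230,205,200,130,4,'s5c')
E
```

```text
[ 0.47623924 -0.06880913  0.17677508] [-1.79955185e+02 -2.99127087e-02  9.81902749e+01] 0.04519409587146456
```

View pics/w19.png

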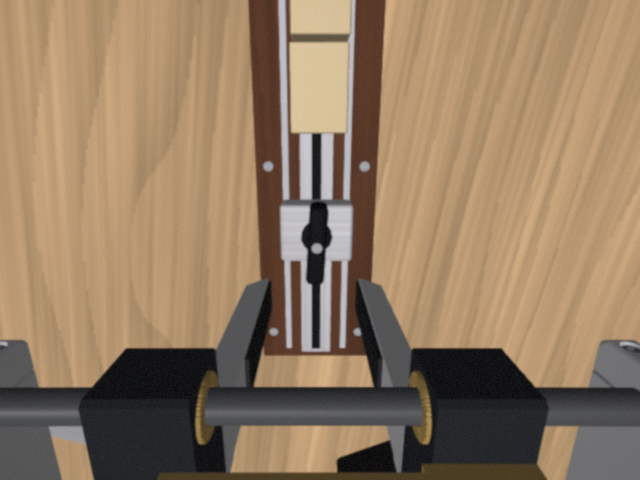

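View pics/s5c.png

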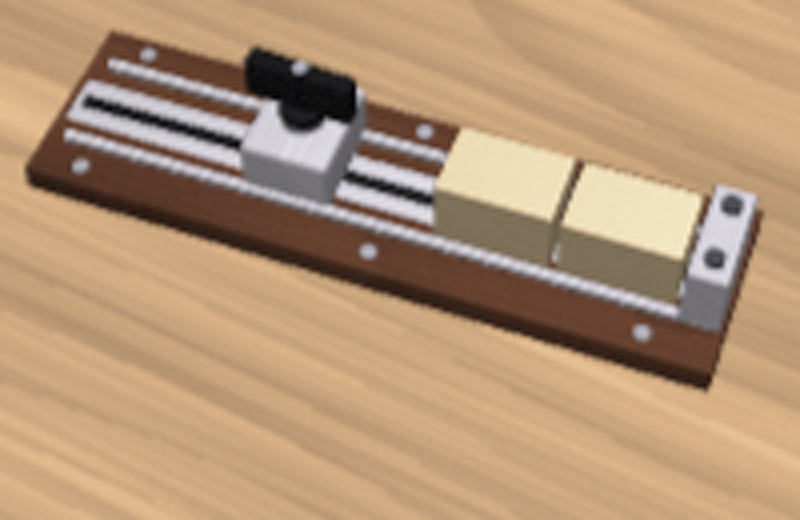

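View pics/t5.png

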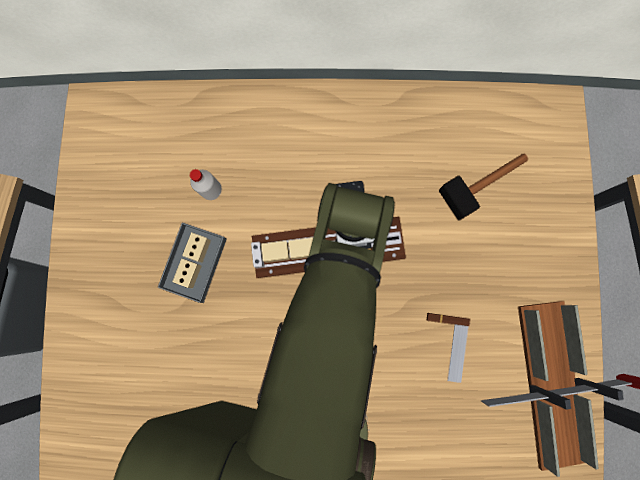

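```bash
python3 - <<'E'
from h import *
np.set_printoptions(precision=4,suppress=True)
o=ctrl.get_obs();c=eyes.camera('wrist')
P=onplane(c,[[316.5,248],[318,204],[316,283]],.098,o); print(o['ee_pos'],P); d=P[1]-P[2]; print(np.degrees(np.arctan2(d[1],d[0])))
print(onplane(c,[[320,200]],.058,o),onplane(c,[[320,133]],.062,o))
E
```

```text
[ 0.4763 -0.0678  0.1768] [[ 0.4792 -0.0656  0.098 ]
 [ 0.4754 -0.0326  0.098 ]
 [ 0.4829 -0.0935  0.098 ]]
97.09994198544221
[[ 0.4781 -0.0364  0.058 ]] [[0.47   0.0161 0.062 ]]
```

Call:
{"api": "jog_arm", "payload": {"moves": [[[2.2, 2.5, -30], [0, 0, -0.5], 40], [[2.2, 2.5, -60], [0, 0, -0.5], 40], [[2.2, 2.5, -85], [0, 0, -0.5], 35], [[2.2, 2.5, -97], [0, 0, -0.5], 35], [[2.2, 2.5, -97], [0, 0, -0.5], 35]], "squeeze": 15}}

```text
time_s: 27.62
ee_pos: [0.4773, -0.0654, 0.0776]
eef_rot: [-3.137, -0.002, 1.672]
force: [-0.9, 0.1, -0.1]
grip_width: 0.0349
```

Call:
{"api": "jog_arm", "payload": {"moves": [[[0, 0, 0], [0, 0, 0], 8], [[0, 0, 0], [0, 0, 0], 8], [[0, 0, 0], [0, 0, 0], 8], [[0, 0, 0], [0, 0, 0], 8], [[0, 0, 0], [0, 0, 0], 8]]}}

```text
time_s: 28.03
ee_pos: [0.4786, -0.0666, 0.0813]
eef_rot: [-3.141, 0.0, 1.671]
force: [-6.6, 1.1, 8.8]
grip_width: 0.0138
```

Call:
{"api": "jog_arm", "payload": {"moves": [[[0, 0, 0], [0, 0, 0], 8], [[0, 0, 0], [0, 0, 0], 8], [[0, 0, 0], [0, 0, 0], 8]]}}

```text
time_s: 28.28
ee_pos: [0.4786, -0.0666, 0.0813]
eef_rot: [-3.142, 0.0, 1.671]
force: [-5.3, -0.5, 7.5]
grip_width: 0.014
```

Call:
{"api": "jog_arm", "payload": {"moves": [[[-2.1, 7.9, 0], [0, 0, 0], 8], [[-3.3, 15.8, 0], [0, 0, 0], 8], [[-4.4, 23.8, 0], [0, 0, 0], 8], [[-5.6, 31.7, 0], [0, 0, 0], 8], [[-6.7, 39.6, 0], [0, 0, 0], 8]]}}

```text
time_s: 28.7
ee_pos: [0.4727, -0.0263, 0.0813]
eef_rot: [3.139, 0.001, 1.671]
force: [0.9, -2.0, 8.3]
grip_width: 0.0136
```

Call:
{"api": "jog_arm", "payload": {"moves": [[[-0.3, 2, 0], [0, 0, 0], 8], [[-0.6, 4, 0], [0, 0, 0], 8], [[-0.9, 6, 0], [0, 0, 0], 8], [[-1.1, 8, 0], [0, 0, 0], 8], [[-1.4, 10, 0], [0, 0, 0], 8]]}}

```text
time_s: 29.12
ee_pos: [0.4713, -0.0165, 0.0813]
eef_rot: [3.139, 0.001, 1.671]
force: [-0.2, -1.6, 7.9]
grip_width: 0.0138
```

```bash
python3 - <<'E'
from h import *
o,c=shot('wrist','w20'); print(o['ee_pos'],np.degrees(o['eef_rot']),o['grip_width'],o['force'])
o,c=shot('scene','s6'); crop(c,230,205,200,130,4,'s6c')
E
```

```text
[ 0.47126555 -0.01651759  0.08130675] [1.79879979e+02 3.57986162e-02 9.57695300e+01] 0.013771730155635537 [-0.22763596 -1.61349498  7.89672895]
```

View pics/w20.png

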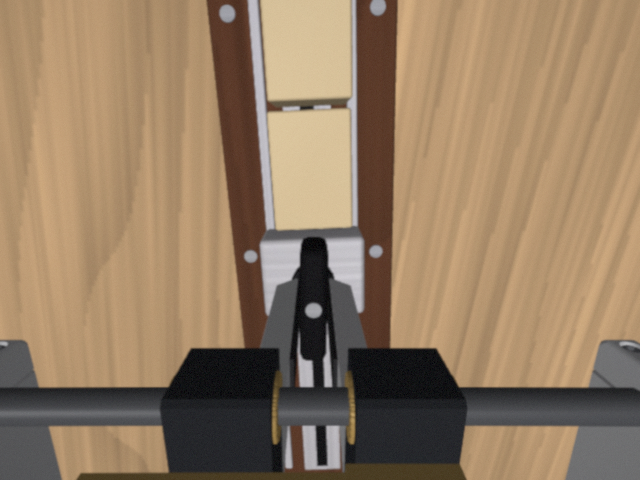

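View pics/s6c.png

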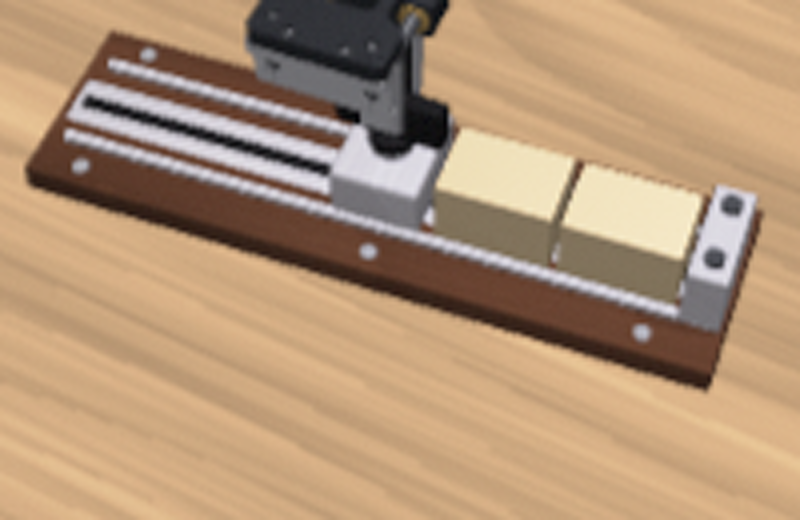

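Call:
{"api": "jog_arm", "payload": {"moves": [[[-0.2, 1.5, 0], [0, 0, 0], 8], [[-0.4, 3, 0], [0, 0, 0], 8], [[-0.6, 4.5, 0], [0, 0, 0], 8], [[-0.9, 6, 0], [0, 0, 0], 8], [[-1, 7, 0], [0, 0, 0], 8]]}}

```text
time_s: 29.63
ee_pos: [0.4703, -0.0095, 0.0813]
eef_rot: [3.139, 0.001, 1.671]
force: [-0.3, -1.8, 8.0]
grip_width: 0.0139
```

Call:
{"api": "jog_arm", "payload": {"moves": [[[-0.05, 0.4, 0], [0, 0, 0], 8], [[-0.1, 0.8, 0], [0, 0, 0], 8], [[-0.2, 1.2, 0], [0, 0, 0], 8], [[-0.2, 1.6, 0], [0, 0, 0], 8], [[-0.3, 2, 0], [0, 0, 0], 8]]}}

```text
time_s: 30.05
ee_pos: [0.47, -0.0076, 0.0813]
eef_rot: [3.139, 0.001, 1.671]
force: [0.5, -2.5, 8.0]
grip_width: 0.0141
```

```bash
python3 - <<'E'
from h import *
o,c=shot('wrist','w21'); print(o['ee_pos'],np.degrees(o['eef_rot']),o['grip_width'],o['force'])
o,c=shot('scene','s7'); crop(c,230,205,200,130,4,'s7c')
E
```

```text
[ 0.46998914 -0.00760826  0.08131013] [1.79876807e+02 3.33852886e-02 9.57647166e+01] 0.014057965984901642 [ 0.54987757 -2.50542569  7.96322159]
```

View pics/s7c.png

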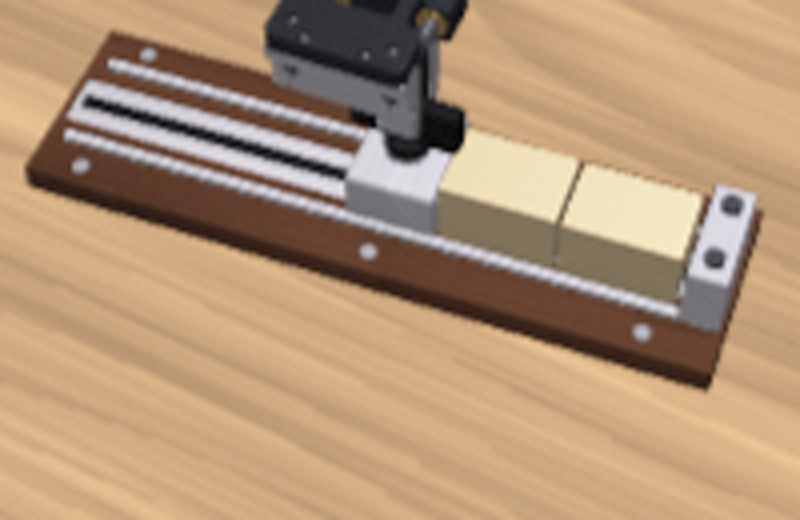

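Call:
{"api": "jog_arm", "payload": {"moves": [[[-0.05, 0.4, 0], [0, 0, 0], 8], [[-0.1, 0.8, 0], [0, 0, 0], 8], [[-0.2, 1.2, 0], [0, 0, 0], 8], [[-0.2, 1.6, 0], [0, 0, 0], 8], [[-0.3, 2, 0], [0, 0, 0], 8]]}}

```text
time_s: 30.57
ee_pos: [0.4697, -0.0056, 0.0813]
eef_rot: [3.139, 0.001, 1.671]
force: [0.2, -2.4, 7.5]
grip_width: 0.0141
```

Call:
{"api": "jog_arm", "payload": {"moves": [[[-0.05, 0.3, 0], [0, 0, 0], 8], [[-0.1, 0.6, 0], [0, 0, 0], 8], [[-0.15, 0.9, 0], [0, 0, 0], 8]]}}

```text
time_s: 30.82
ee_pos: [0.4696, -0.0047, 0.0813]
eef_rot: [3.139, 0.001, 1.671]
force: [0.6, -2.5, 7.1]
grip_width: 0.0141
```

```bash
python3 - <<'E'
from h import *
o,c=shot('wrist','w22'); print(o['ee_pos'],np.degrees(o['eef_rot']),o['grip_width'],o['force'])
o,c=shot('scene','s8'); crop(c,330,225,100,65,8,'s8c')
E
```

```text
[ 0.46958364 -0.00473378  0.08132827] [1.79867984e+02 3.50795073e-02 9.57633150e+01] 0.014122270024221369 [ 0.62960457 -2.52262796  7.13704116]
```

View pics/s8c.png

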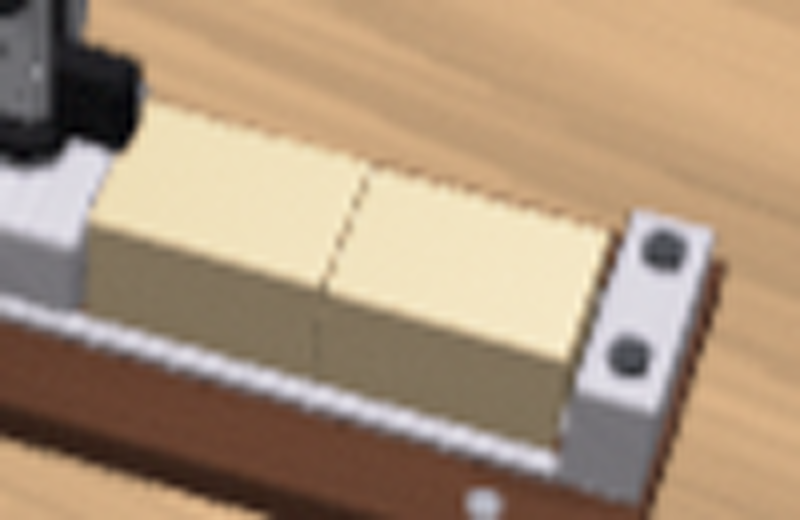

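A gap of 2 to 3 mm is left at the fence (crop 575–610). I'll keep creeping in small steps and watch the force.

Call:
{"api": "jog_arm", "payload": {"moves": [[[-0.05, 0.3, 0], [0, 0, 0], 8], [[-0.1, 0.6, 0], [0, 0, 0], 8], [[-0.15, 0.9, 0], [0, 0, 0], 8]]}}

```text
time_s: 31.17
ee_pos: [0.4694, -0.0038, 0.0813]
eef_rot: [3.139, 0.001, 1.671]
force: [0.3, -1.8, 6.9]
grip_width: 0.0139
```

Call:
{"api": "jog_arm", "payload": {"moves": [[[-0.05, 0.3, 0], [0, 0, 0], 8], [[-0.1, 0.6, 0], [0, 0, 0], 8]]}}

```text
time_s: 31.33
ee_pos: [0.4694, -0.0032, 0.0813]
eef_rot: [3.139, 0.001, 1.671]
force: [0.9, -2.6, 7.3]
grip_width: 0.0137
```

Call:
{"api": "jog_arm", "payload": {"moves": [[[-0.05, 0.3, 0], [0, 0, 0], 8], [[-0.1, 0.6, 0], [0, 0, 0], 8]]}}

```text
time_s: 31.5
ee_pos: [0.4693, -0.0026, 0.0813]
eef_rot: [3.139, 0.001, 1.671]
force: [1.0, -2.1, 6.7]
grip_width: 0.0138
```

```bash
python3 - <<'E'
from h import *
o,c=shot('wrist','w23'); print(o['ee_pos'],np.degrees(o['eef_rot']),o['grip_width'],o['force'])
o,c=shot('scene','s9'); crop(c,330,225,100,65,8,'s9c')
E
```

```text
[ 0.46926621 -0.00260882  0.08130977] [1.79864316e+02 3.40817969e-02 9.57632032e+01] 0.013794226616758524 [ 1.01592151 -2.11404098  6.66706601]
```

View pics/s9c.png

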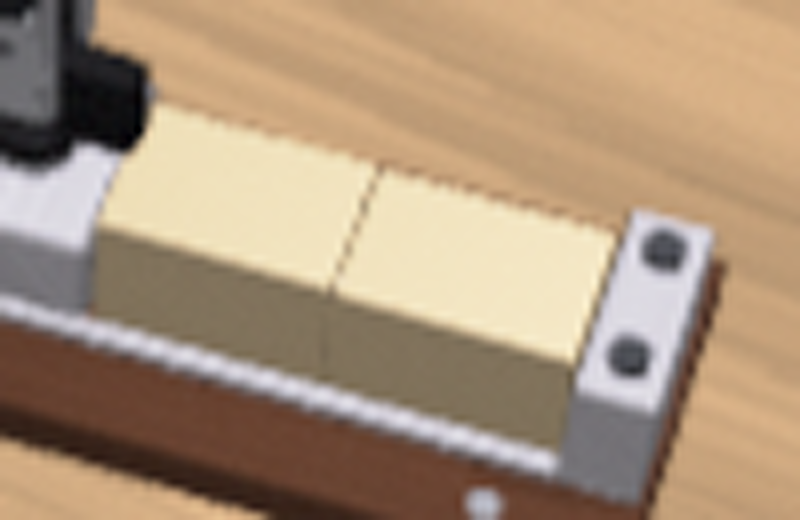

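Call:
{"api": "jog_arm", "payload": {"moves": [[[-0.05, 0.3, 0], [0, 0, 0], 8], [[-0.05, 0.3, 0], [0, 0, 0], 8]]}}

```text
time_s: 31.77
ee_pos: [0.4692, -0.0023, 0.0813]
eef_rot: [3.139, 0.001, 1.671]
force: [1.9, -1.5, 6.4]
grip_width: 0.0139
```

Call:
{"api": "jog_arm", "payload": {"moves": [[[-0.05, 0.3, 0], [0, 0, 0], 8], [[-0.05, 0.3, 0], [0, 0, 0], 8]]}}

```text
time_s: 31.93
ee_pos: [0.4692, -0.002, 0.0813]
eef_rot: [3.139, 0.001, 1.672]
force: [1.4, -1.6, 7.0]
grip_width: 0.0139
```

Call:
{"api": "jog_arm", "payload": {"moves": [[[-0.05, 0.3, 0], [0, 0, 0], 8], [[-0.05, 0.3, 0], [0, 0, 0], 8]]}}

```text
time_s: 32.1
ee_pos: [0.4692, -0.0018, 0.0813]
eef_rot: [3.139, 0.001, 1.671]
force: [1.2, -3.1, 7.0]
grip_width: 0.0137
```

Call:
{"api": "jog_arm", "payload": {"moves": [[[-0.05, 0.3, 0], [0, 0, 0], 8], [[-0.05, 0.3, 0], [0, 0, 0], 8]]}}

```text
time_s: 32.27
ee_pos: [0.4692, -0.0017, 0.0813]
eef_rot: [3.139, 0.001, 1.671]
force: [0.7, -4.1, 6.4]
grip_width: 0.0141
```

Call:
{"api": "jog_arm", "payload": {"moves": [[[-0.05, 0.3, 0], [0, 0, 0], 8], [[-0.05, 0.3, 0], [0, 0, 0], 8]]}}

```text
time_s: 32.43
ee_pos: [0.4691, -0.0017, 0.0813]
eef_rot: [3.139, 0.002, 1.671]
force: [1.0, -7.4, 6.8]
grip_width: 0.0141
```

The force has risen to 7 N, so the row is closed. Before turning the knob I'll check that the TCP sits on its axis, by comparing the silver dot with where it was when I loosened it.

```bash
python3 - <<'E'
from h import *
np.set_printoptions(precision=4,suppress=True)
o,c=shot('wrist','w24'); print(o['ee_pos'],o['force'])
for n in ['w3','w20','w24']:
    f=cv2.imread('pics/'+n+'.png').astype(int); s=f[295:330,303:326]; m=s.min(2)>110
    ys,xs=np.nonzero(m); print(n,len(xs),xs.mean()+303,ys.mean()+295)
u=[314,311]; print(onplane(c,[u],.098,o))
oo,cc=shot('scene','s10'); crop(cc,330,225,100,65,8,'s10c')
E
```

```text
[ 0.4691 -0.0017  0.0813] [ 0.9755 -7.3871  6.7695]
w3 195 313.28205128205127 311.0358974358974
w20 188 313.22340425531917 310.09574468085106
w24 180 313.31666666666666 310.3722222222222
[[ 0.4703 -0.0022  0.098 ]]
```

View pics/w24.png

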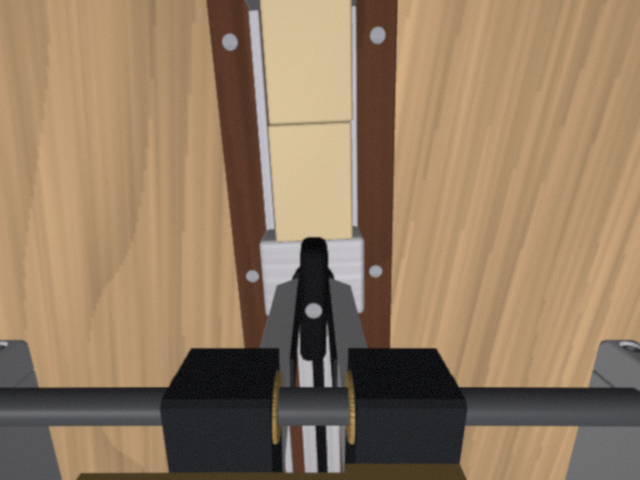

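View pics/s10c.png

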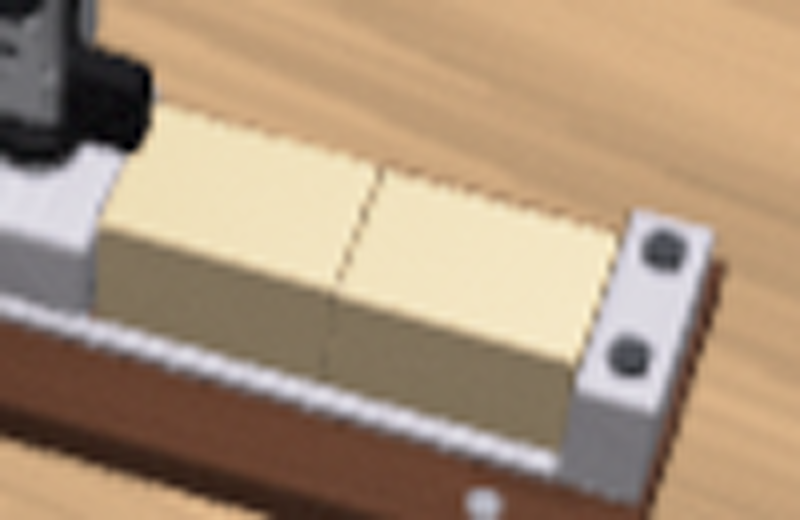

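Call:
{"api": "jog_arm", "payload": {"moves": [[[0, -0.4, 0], [0, 0, 0], 8], [[0, -0.4, 0], [0, 0, -1.2], 8], [[0, -0.4, 0], [0, 0, -2.4], 8], [[0, -0.4, 0], [0, 0, -3.6], 8]], "squeeze": 25}}

```text
time_s: 32.87
ee_pos: [0.4692, -0.0018, 0.0813]
eef_rot: [3.139, 0.0, 1.353]
force: [2.7, -4.6, 6.7]
grip_width: 0.0133
```

Call:
{"api": "jog_arm", "payload": {"moves": [[[0, 0, 0], [0, 0, -1.2], 8], [[0, 0, 0], [0, 0, -2.4], 8], [[0, 0, 0], [0, 0, -3.6], 8]]}}

```text
time_s: 33.12
ee_pos: [0.4694, -0.0018, 0.0814]
eef_rot: [3.138, -0.001, 1.038]
force: [2.6, -5.3, 4.9]
grip_width: 0.0137
```

Call:
{"api": "jog_arm", "payload": {"moves": [[[0, 0, 0], [0, 0, -1.2], 8], [[0, 0, 0], [0, 0, -2.4], 8], [[0, 0, 0], [0, 0, -3.6], 8], [[0, 0, 0], [0, 0, -4.8], 8], [[0, 0, 0], [0, 0, -5.4], 8]]}}

```text
time_s: 33.53
ee_pos: [0.4694, -0.0019, 0.0814]
eef_rot: [3.139, -0.002, 0.566]
force: [3.7, -5.4, 5.9]
grip_width: 0.0141
```

Call:
{"api": "jog_arm", "payload": {"moves": [[[0, 0, 0], [0, 0, -1.2], 8], [[0, 0, 0], [0, 0, -2.4], 8], [[0, 0, 0], [0, 0, -3.2], 8], [[0, 0, 0], [0, 0, -3.2], 8]]}}

```text
time_s: 33.87
ee_pos: [0.4695, -0.002, 0.0814]
eef_rot: [3.139, -0.003, 0.288]
force: [3.3, -6.8, 5.6]
grip_width: 0.014
```

```bash
python3 - <<'E'
from h import *
o,c=shot('wrist','w25'); print(o['ee_pos'],np.degrees(o['eef_rot']),o['grip_width'],o['force'],o['moment'])
E
```

```text
[ 0.46947258 -0.00200166  0.08144902] [ 1.79867278e+02 -1.74833159e-01  1.65158980e+01] 0.014010681415137092 [ 3.33999597 -6.83905905  5.63986292] [-1.37027235 -0.53280587 -0.00390196]
```

View pics/w25.png

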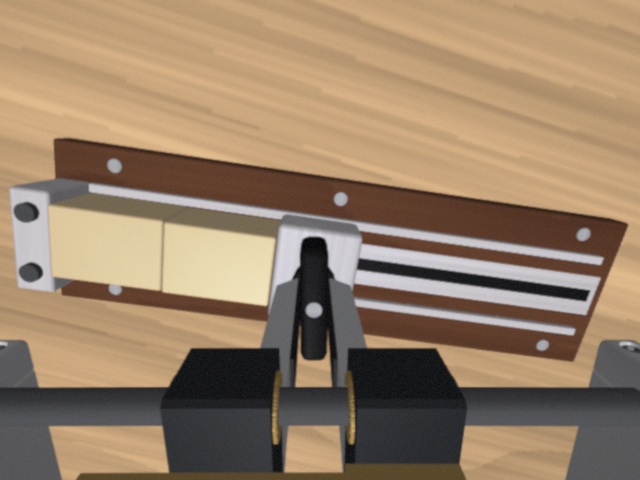

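Call:
{"api": "jog_arm", "payload": {"moves": [[[0, 0, 0], [0, 0, -0.6], 8], [[0, 0, 0], [0, 0, -0.6], 8], [[0, 0, 0], [0, 0, -0.6], 8]]}}

```text
time_s: 34.17
ee_pos: [0.4694, -0.002, 0.0814]
eef_rot: [3.139, -0.003, 0.24]
force: [4.2, -5.6, 4.9]
grip_width: 0.0139
```

Call:
{"api": "jog_arm", "payload": {"moves": [[[0, 0, 0], [0, 0, 0], 40], [[0, 0, 0], [0, 0, 0], 40], [[0, 0, 0], [0, 0, 0], 40], [[0, 0, 15], [0, 0, 0], 40], [[0, 0, 45], [0, 0, 0], 40]]}}

```text
time_s: 34.58
ee_pos: [0.4664, -0.0014, 0.1231]
eef_rot: [-3.139, 0.006, 0.24]
force: [0.1, -0.1, 0.1]
grip_width: 0.0393
```

Call:
{"api": "jog_arm", "payload": {"moves": [[[0, 0, 40], [0, 0, 0], 40], [[0, 0, 80], [0, 0, 0], 40], [[0, -30, 110], [0, 0, 0], 40], [[-30, -60, 120], [0, 0, 0], 40], [[-30, -60, 120], [0, 0, 0], 40]]}}

```text
time_s: 35.0
ee_pos: [0.4368, -0.0644, 0.2478]
eef_rot: [3.139, -0.003, 0.239]
force: [-0.0, 1.1, 0.4]
grip_width: 0.0402
```

```bash
python3 - <<'E'
from h import *
o,c=shot('wrist','w26'); print(o['ee_pos'],np.degrees(o['eef_rot']),o['grip_width'],o['force'],o['moment'])
o,c=shot('scene','s11'); crop(c,230,205,200,130,4,'s11c')
shot('top','t11')
E
```

```text
[ 0.43681939 -0.06437018  0.24780549] [ 1.79876972e+02 -1.66409509e-01  1.36657572e+01] 0.0401545672066105 [-0.03319951  1.13286738  0.40084993] [0.04928055 0.11612139 0.02235611]
```

View pics/w26.png

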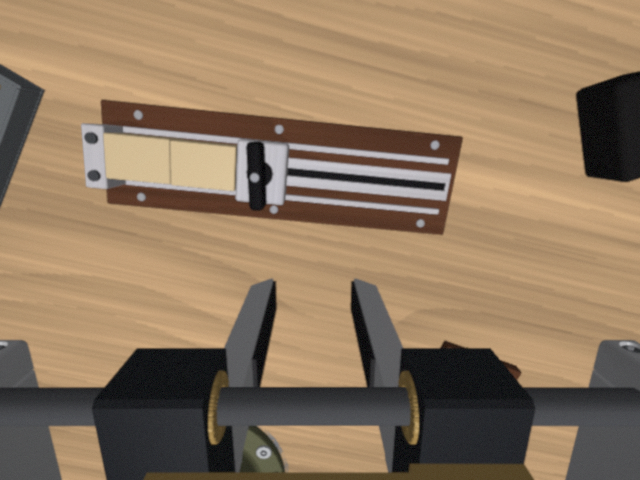

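View pics/s11.png

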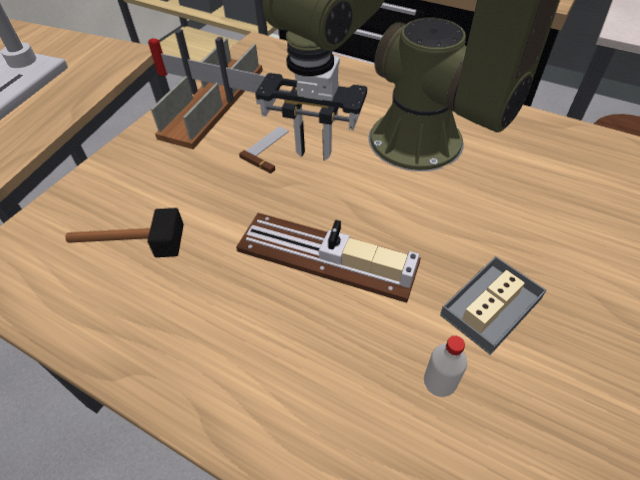

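View pics/s11c.png

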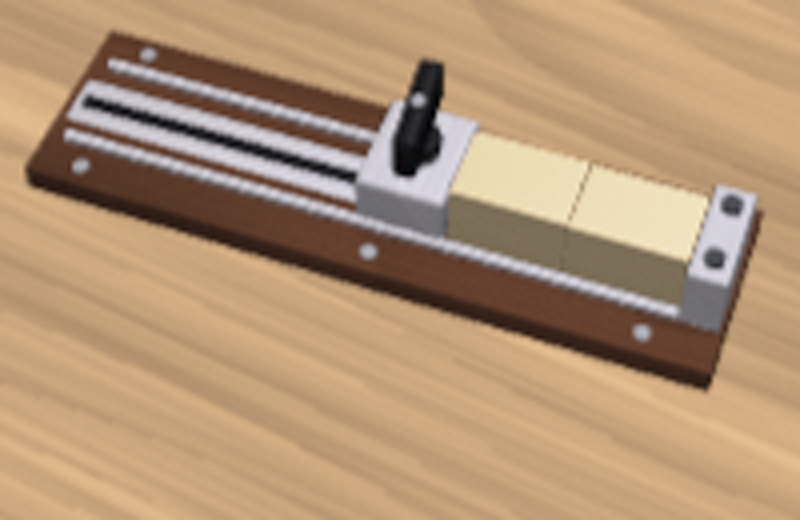

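The row is tight against the fence with no visible gap. The knob bar lies across the lane, both drilled blocks are in the tray, and the bystanders haven't moved. The gripper is clear, so I'm handing in.

```bash
python3 -c "
from station import ctrl
print(ctrl.hand_in())"
```

```text
the job is handed in; nothing more can be done
None
```

The jig is changed over and the job is handed in, at about 35 s of the 210 s allowed. It reported no verdict.

**What I did:**
- I freed the knob, drew the stop back about 60 mm and laid both drilled blocks end to end on the tray floor, with about 6 mm between them.
- Only two blanks were on the bench. I loaded both in the lane, moved the stop up in small steps until it just touched, and turned the knob tight.

**Last checks:**
- **Row:** the final pictures show no gap at the fence, between the blanks or at the stop.
- **Contact force:** as the row closed, the wrist force along the lane peaked at about 7 N. About 2 N of that is the stop's own friction, so the blanks felt far less than 30 N.
- **Knob:** my estimate from the tool's turn is about 1.47 rad (it counts as locked above 1.2), and the bar lies across the lane. I did not test the lock by pushing on the stop.
- **Bystanders:** the glue bottle, try square and mallet look unmoved in the pictures.

**Things that disagreed or went wrong:**
- The stop came to rest about 4 mm closer to the fence than where it started. I put this down to a small gap already there between the stop and the drilled blocks, which the early pictures show.
- An early estimate of the tray's corners was about 20 mm off. I re-measured the tray from close up before placing the blocks.
- The second blank brushed a guide strip at about 4 N while going in, and I eased it over 1.5 mm.

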